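# Stack and lock an empty tote on the loaded inspection-kit tote

## Robot

A 6-joint arm with a two-finger parallel gripper is mounted at the origin on a cart in front of the work surface, level with it; the furniture and walls round the work are solid. World frame = base frame: x ahead of the robot, y to its left, z up, the work surface at z = 0. Lengths are in mm, angles in rad, forces in N, time in s.
With the tool pointing down it reaches from about 350 to 800 mm from the base axis. Payload 7.3 kg.
Tool frame: the origin (TCP) lies at the centre of the arm's flange, where the gripper is bolted on; the fingertips stand 173 mm ahead of it and the grasp point (between the pads) lies 155 mm ahead of it; z points along the fingers, y is the direction in which the jaws open and shut (so a half turn about z gives the same grasp; the last joint's range is limited). The gripper opens to 85 mm and grips with 20 to 120 N. Pads are 22 mm wide; open, the fingers measure 114 mm over their backs; the gripper's body (76 mm by 85 mm) begins 54 mm behind the grasp point. The pads swing forward as they close: fully open they stand 13 mm farther back than shut.
Start: joints at [1.093, 0.342, 1.524, -0, 1.275, -0.146], TCP at [170.995, 496.375, 404.722] pointing down, gripper open.
Joint ranges: [-2.53, 2.53], [-0.77, 2.02], [0.04, 2.7], [-1, 4.14], [0.28, 2.66], [-3.11, 3.11]. Speed limits (rad/s): [2.57, 2.57, 3.14, 3.14, 3.14, 3.14].

## Interface

Orientations are given as [roll, pitch, yaw] about the fixed x, y, z axes, in that order (R = Rz(yaw) Ry(pitch) Rx(roll)).
In Python, from workcell import * gives the robot as it stands.
- The arm moves only by the tool step_arm, never from a script. Its argument "steps" is a list of rows, each a list of 5 numbers: the opening, from 0 (shut) to 1 (fully open), then the shift along the tool's x, y, z in m, then the turn about the tool's z in degrees. In form: [[grip, tx, ty, tz, turn], ...]. A call has 1 to 20 rows; each row is the pose to reach, as a shift and turn from the pose commanded when the call began, along the tool's axes at that moment; what a row does not reach only later rows make up. A row lasts 1/10 s, in which the tool goes at most 50 mm and 8.59 degrees, less where a joint would pass 70% of its speed; a pose out of reach is approached as far as the arm can. A call with a gripper value outside its range is refused whole. The fingers move at their own pace and stop on an object; "grip_force" is the grip in N (left out, the last holds). Time passes only in rows, so rows that repeat a pose let the fingers close. It gives the time, the measured TCP pose, the force and the opening at its end, in the units of the state.
- state(): the state, without advancing time (a new reading comes with each control period).
- read_camera(name): name is "scene" or "top" or "wrist"; returns the picture (480x640x3 uint8, red, green, blue); there is no depth.
- camera_info(name): a dict with "K" (3x3 intrinsics, pixels), "dist_coeffs" ([k1, k2, p1, p2, k3] as OpenCV has them; the pictures are not rectified), "R" (3x3) and "t" (3): a world point X has camera coordinates R X + t. Camera axes: x right, y down, z forward; pixel columns grow to the right and rows downward; lengths in mm; the calibration is good to about 2 mm. A picture is of the moment at which its call begins: read the wrist's pose just before it. camera_info takes no time and is no camera call; for the wrist camera it gives the pose at the moment of the call.
- hand_in(): hands the job in, once; it reports no verdict.
Trained networks look in the newest picture that a camera, given by its name, has taken for a name from the list of things; names that differ only in an ending like _2 or _b are one class to them, and where a whole thing is asked for, a point or a joint stands for the part that bears it (a point fixed in the world has none). Each returns a list of dicts, best first, with "conf" (0 to 1); they miss things now and then, are a little off and sometimes report something else, mostly with a low value. They report only what shows in the picture. A call takes as long as a camera call. They do not tell look-alikes from the thing itself.
- trace(camera, target): "pixels" (480x640 bool, what is visible of it) and "rect" ([left, top, right, bottom] in pixels, round what is visible of it).
The state is a dict: "time": time; "joint_positions": joint angles; "qvel": joint speeds; "joint_torque": joint torques, N m; "tool_pos": TCP position; "tcp_rot": TCP orientation; "wrist_force": force on the tool from outside, world axes, zero at the start; "ft_torque": the same for the moment, N m; "width": opening from 0.0 (shut) to 1.0 (fully open).
Only numpy, scipy, OpenCV 4.12 (cv2) and the standard library are available. Lean on these libraries where they do the work, as an engineer would, in place of code of your own. Each camera call takes 0.05 s, during which the arm holds its last target.

## Task

Close up the blue kit tote for transport: turn the empty black tote half round so that it stacks on the blue one instead of nesting down onto the loupe and modules, set it on the blue tote's ledges a little short of home on the front side, then slide it gently towards the blue tote's rear until its toes are fully home under the keepers and the sprung catch has snapped up behind it. Feel your way, never forcing the totes together, keep the blue tote standing in its cradle with its contents, leave the other things on the bench alone, and let go.

Things in the scene. Friction and masses are not known exactly. Their poses are not given: they have to be found in the camera images.
- kit_tote: BLUE tote, loose in the cradle, loaded (0.3 kg in all); stack-nest moulding, 150 long (x), 68 wide, 62 high. Origin: centre of its footprint at sole level, z up, +x to its high rear wall, -x to its low sloping hopper front. It floats in the cradle, so a push carries it along until it meets the back plate.
- empty_tote: BLACK tote, empty, 0.16-0.28 kg, on the bench turned roughly like the blue one (the nesting way); same stack-nest moulding, 150 long (x), 68 wide, 62 high. Origin: centre of its footprint at sole level, z up, +x to its high rear wall, -x to its low sloping hopper front. Grip it across the side rims (vertical, 68 apart, z 38 to 62), at x 0, z 50. Feet at x 48 and -18 (+-7), |y| to 30, with flat toes 8 long, 4 high towards -x.
- empty_tote_front (a point): middle of the black tote's front lip (x -72, z 46 in its frame)
- ledge (a point): in the blue tote's frame x 0, y 0, z 48: level of the ledges inside its side rims (|y| 26.5 to 31.5). Rims rise 14 mm above them, 63 apart inside (black feet: 60 over all), with a small lead-in on top; no rim in front. Gaps at x -34.5..-9.5 and 31.5..56.5 pass the feet of a tote turned the same way (nests); feet of one turned half round stand on the ledge (stacks).
- set_down (a point): in the blue tote's frame x -13, y 0, z 48: put the origin of the black tote here, half round, soles on the ledges (4 to 5 mm more or less along x is fine). From here slide it along the blue tote's +x. Sliding takes 1 to 4 N.
- home (a point): in the blue tote's frame x 0, y 0, z 48: origin of the locked black tote. In the last 8 mm its toes pass under keepers (1.5 mm free height: keep level) and a rib under it rides over the catch (4 to 9 N along x); its feet then come up hard against the keepers, the catch snaps up: stop at about 12 N.
- cradle: bent aluminium cradle fixed to the bench; origin: middle of its underside; 3 mm floor; +x is the blue tote's rear. Low side guides leave the tote about 2 mm a side. Its upright back plate (face at x 86, up to z 50) stops the blue tote, which stands 6 to 16 mm short of it at the start.
- catch (a joint): orange sprung catch inside the blue tote's front lip (x -70 to -64, |y| under 8.5): depression in m, 0 = up (3 mm above the ledges), 0.0042 = fully down; springs up by itself, 2 to 3.5 N to press down
- loupe: black eye loupe 36 across, 36 high, standing in the blue tote near x 40 (its top 5 mm below the ledges); origin at its underside, z up
- stick_unit_a: small black and silver joystick module 33 x 37 x 16 in the blue tote, origin at its underside
- stick_unit_b: the same, nearer the blue tote's front
- parts_box_b: bystander: small blue lidded parts box 60 x 68 x 25, loose, at the far left of the work; origin at its underside
- dongle: bystander: blue memory stick 18 x 48 x 12, loose, near the bench edge; origin at its underside
Mind the look-alikes: they are no part of the job. What is shaped like the stick_unit_a but brown is not meant.

How it is judged:
By the outcome, as a careful person would: the job done as asked, in the order asked, and still so for the second after the job is handed in, with the robot touching nothing.
It also fails if it takes over 58 s, if anything falls off the work surface, if the arm or the gripper's body presses on something with over 40 N, if the wrist force passes 120 N, or if a joint passes its speed limit or range.

## Working session

There is one attempt and no reset: what is moved stays moved. The work goes in short steps, Python scripts to look and compute and a tool call to move; the robot and the scene stay as the last step left them, time stands still between calls to the robot, and variables do not carry over. Pictures are saved under pics/ and viewed, and the job is handed in when it is done.

Besides the shell and the picture viewer there is one more tool, called as a command line: name --pt "numbers of a row" for each row, then --argument value for the rest. step_arm: Moves the arm, as the interface text tells. Its arguments: {"type":"object","properties":{"steps":{"type":"array","items":{"type":"array","items":{"type":"number"}}},"grip_force":{"type":"number"}},"required":["steps"]}

```bash
ls; mkdir -p pics; python3 - <<'E'
from workcell import *
import cv2
for n in ["scene","top","wrist"]:
    im=read_camera(n); cv2.imwrite(f"pics/{n}0.png",im[:,:,::-1]); ci=camera_info(n)
    print(n,ci)
print(state())
E
```

```text
pics
scene {'K': array([[455.43245085,   0.        , 319.47124128],
       [  0.        , 455.43245085, 236.25168626],
       [  0.        ,   0.        ,   1.        ]]), 'dist_coeffs': array([0.01116254, 0.        , 0.        , 0.        , 0.        ]), 'R': array([[ 0.83244294, -0.55399459, -0.01134708],
       [-0.32005657, -0.46400495, -0.82599225],
       [ 0.45233013,  0.69122312, -0.56356725]]), 't': array([-245.03013   ,  357.05514246,  532.71339052])}
top {'K': array([[527.81745774,   0.        , 310.28512546],
       [  0.        , 527.81745774, 236.48135525],
       [  0.        ,   0.        ,   1.        ]]), 'dist_coeffs': array([0.03689377, 0.        , 0.        , 0.        , 0.        ]), 'R': array([[ 0.03003912, -0.99914762,  0.02831402],
       [-0.98015476, -0.03499745, -0.19512004],
       [ 0.19594464, -0.02189089, -0.98037059]]), 't': array([283.5245859 , 510.56500097, 918.2527939 ])}
wrist {'K': array([[406.35164704,   0.        , 315.75269977],
       [  0.        , 406.35164704, 241.93505853],
       [  0.        ,   0.        ,   1.        ]]), 'dist_coeff
[... 257 characters left out ...]
5212178,  380.50102791])}
{'time': 0.15, 'joint_positions': array([ 1.09302545e+00,  3.42561695e-01,  1.52480792e+00,  3.61369170e-05,
        1.27540784e+00, -1.45998610e-01]), 'qvel': array([-0.00165377,  0.00057544, -0.00464628,  0.00080333, -0.00195456,
        0.00013667]), 'joint_torque': array([ 1.03074512e-03, -4.33909929e+01, -2.46146393e+01, -2.32940620e-04,
        5.66154908e-03,  3.38545260e-05]), 'tool_pos': array([170.92801142, 496.28597477, 404.18239516]), 'tcp_rot': array([-3.14042548e+00, -2.06557832e-04,  2.80980973e+00]), 'wrist_force': array([-0.39966031, -0.02519676,  0.45582311]), 'ft_torque': array([ 0.00631254, -0.006754  ,  0.02073082]), 'width': 0.9999143563558905}
```

View pics/scene0.png

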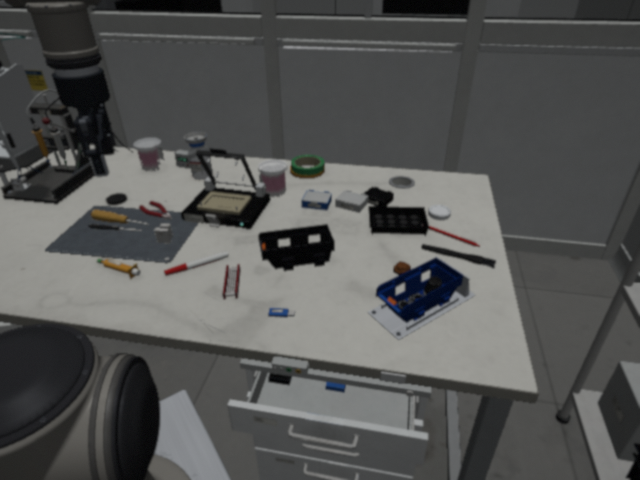

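View pics/top0.png

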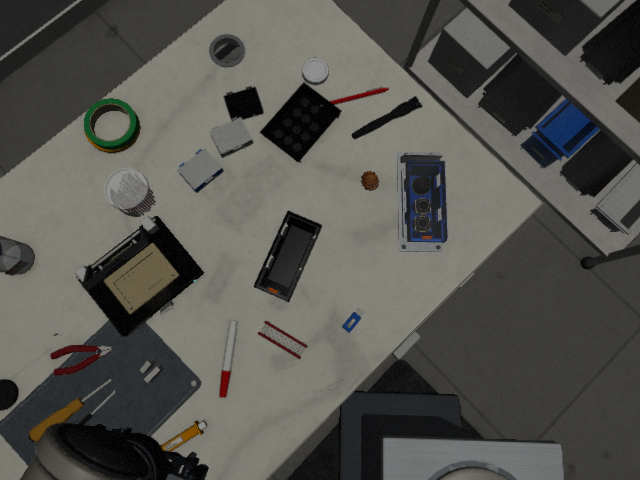

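View pics/wrist0.png

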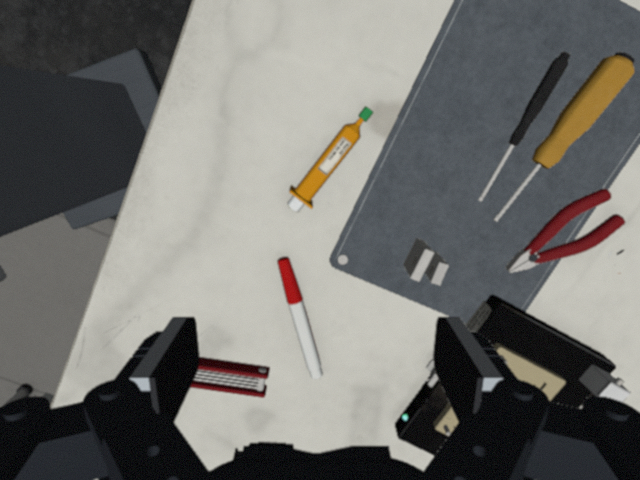

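The black tote shows in the top view at about (288,255) with its orange front end at (270,290). The blue tote in its cradle is at (422,200), with its orange catch at (427,237). Next I'll enlarge both and trace them.

```bash
cat > h.py <<'E'
import numpy as np, cv2
from workcell import *
def proj(ci,X):
    X=np.atleast_2d(np.array(X,float))
    rv,_=cv2.Rodrigues(ci["R"])
    return cv2.projectPoints(X,rv,np.array(ci["t"],float),ci["K"],ci["dist_coeffs"])[0].reshape(-1,2)
def ray(ci,uv,z):
    p=cv2.undistortPoints(np.array(uv,float).reshape(-1,1,2),ci["K"],ci["dist_coeffs"]).reshape(-1,2)
    d=np.c_[p,np.ones(len(p))]@ci["R"]; c=-ci["R"].T@ci["t"]
    return c+d*((z-c[2])/d[:,2])[:,None]
E
python3 - <<'E'
from h import *
out={}
ims={n:read_camera(n) for n in["top","scene"]}
for n in ["top","scene"]:
    for t in ["empty_tote","kit_tote","cradle","catch"]:
        r=trace(n,t)
        for q in r[:3]: print(n,t,round(q["conf"],2),q["rect"],q["pixels"].sum())
        if r: out[f"{n}_{t}"]=r[0]["pixels"]
np.savez("m.npz",**out)
a=ims["top"][200:310,240:335]; b=ims["top"][140:260,385:460]
A=cv2.resize(a[:,:,::-1],None,fx=4,fy=4,interpolation=cv2.INTER_CUBIC);B=cv2.resize(b[:,:,::-1],None,fx=4,fy=4,interpolation=cv2.INTER_CUBIC)
B=B[:480];A=cv2.copyMakeBorder(A,0,40,0,0,0)
cv2.imwrite("pics/ab.png",cv2.convertScaleAbs(np.hstack([A,B]),alpha=1.8))
a=ims["scene"][215:275,250:345]; b=ims["scene"][250:340,365:480]
A=cv2.resize(a[:,:,::-1],(380,240),interpolation=cv2.INTER_CUBIC);B=cv2.resize(b[:,:,::-1],(460,360),interpolation=cv2.INTER_CUBIC)[:, :420]
A=cv2.copyMakeBorder(A,0,120,0,0,0)
cv2.imwrite("pics/sc.png",cv2.convertScaleAbs(np.hstack([A,B]),alpha=1.8))
E
```

```text
top empty_tote 0.58 [255.4, 212.7, 322.5, 303.7] 3140
top kit_tote 0.72 [406.2, 163.4, 448.6, 244.7] 2315
top cradle 0.81 [397.4, 151.7, 440.6, 248.1] 1436
scene empty_tote 0.65 [258.5, 222.0, 335.8, 268.3] 2658
scene empty_tote 0.37 [375.8, 257.3, 465.0, 324.2] 2807
scene kit_tote 0.93 [375.0, 256.2, 461.1, 318.9] 2891
scene kit_tote 0.52 [370.7, 276.2, 477.4, 333.7] 1576
scene cradle 0.7 [369.1, 272.6, 478.4, 340.4] 1605
```

View pics/ab.png

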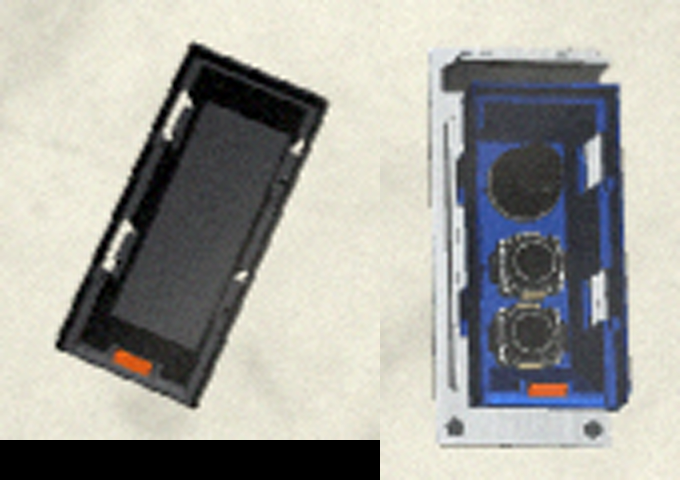

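View pics/sc.png

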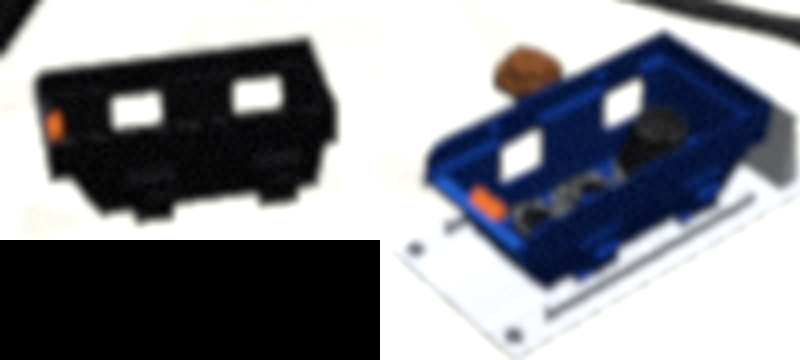

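```bash
python3 - <<'E'
from h import *
ci=camera_info("top")
def P(l,off,z,pan=0): 
    return ray(ci,[[(u-pan)/4-.375+off[0],v/4-.375+off[1]] for u,v in l],z)
b=P([(195,43),(327,105),(58,347),(196,407)],(240,200),62); print("black z62\n",b.round(1))
k=P([(465,85),(617,85),(470,405),(628,405)],(385,140),65,380); print("blue z65\n",k.round(1))
for z in (62,46): print(P([(58,347),(196,407)],(240,200),z).round(1))
for n,c in(("bl",b),("kit",k)):
    print(n,np.linalg.norm(c[0]-c[1]),np.linalg.norm(c[2]-c[3]),np.linalg.norm(c[0]-c[2]),np.linalg.norm(c[1]-c[3]))
    for i,j in((2,0),(3,1)): d=c[j]-c[i]; print(np.degrees(np.arctan2(d[1],d[0])))
    d=c[0]-c[1]; print(np.degrees(np.arctan2(-d[0],d[1])))
print("orange black z50",P([(132,362)],(240,200),50), "blue z53",P([(547,390)],(385,140),53,380))
print("cradle corners z3",P([(430,48),(610,52),(437,443),(610,445)],(385,140),3,380))
print("cradle holes z3",P([(455,428),(593,430)],(385,140),3,380))
E
```

```text
black z62
 [[544.6 341.6  62. ]
 [518.1 281.1  62. ]
 [405.  396.5  62. ]
 [380.7 334.9  62. ]]
blue z65
 [[646.1 128.1  65. ]
 [648.7  57.5  65. ]
 [495.4 126.5  65. ]
 [497.9  55.3  65. ]]
[[405.  396.5  62. ]
 [380.7 334.9  62. ]]
[[406.6 397.8  46. ]
 [381.9 335.2  46. ]]
bl 66.14889418987569 66.15507214673934 150.04763340955313 147.56198406777278
-21.431028654356762
-21.408781465527507
-23.685953853686765
kit 70.56606324827362 71.18218303476046 150.69646844357698 150.82799096069405
0.5948072027303345
0.8302351634507206
2.1571644206695955
orange black z50 [[400.5537383  364.29649532  50.        ]] blue z53 [[505.98575346  88.76220939  53.        ]]
cradle corners z3 [[686.97961853 132.43021368   3.        ]
 [688.29363179  43.07977534   3.        ]
 [488.63850728 129.35512786   3.        ]
 [490.59472174  46.58392196   3.        ]]
cradle holes z3 [[496.21671455 120.71081261   3.        ]
 [497.58819603  54.59150366   3.        ]]
```

```bash
cat >> h.py <<'E'
def Rr(r): 
    from scipy.spatial.transform import Rotation as Ro
    return Ro.from_euler("xyz",r).as_matrix()
def goal(p,yaw,s=None):
    s=s or state(); R=Rr(s["tcp_rot"]); d=R.T@(np.array(p)-s["tool_pos"])
    cur=np.degrees(np.arctan2(R[1,0],R[0,0])); t=-(yaw-cur); t=(t+180)%360-180
    print("t",s["time"],"shift m",(d/1000).round(4),"turn",round(t,2))
E
python3 - <<'E'
from h import *
goal([575,90,404],180); goal([465,340,404],158.5)
E
```

```text
t 0.65 shift m [-0.5144 -0.2526  0.0007] turn -19.01
t 0.65 shift m [-0.3289 -0.0521  0.0007] turn 2.49
```

step_arm --pt "1 -0.51 -0.25 0 -19" --pt "1 -0.51 -0.25 0 -19" --pt "1 -0.51 -0.25 0 -19" --pt "1 -0.51 -0.25 0 -19" --pt "1 -0.51 -0.25 0 -19" --pt "1 -0.51 -0.25 0 -19" --pt "1 -0.51 -0.25 0 -19" --pt "1 -0.51 -0.25 0 -19" --pt "1 -0.51 -0.25 0 -19" --pt "1 -0.51 -0.25 0 -19" --pt "1 -0.51 -0.25 0 -19" --pt "1 -0.51 -0.25 0 -19" --pt "1 -0.51 -0.25 0 -19" --pt "1 -0.51 -0.25 0 -19" --pt "1 -0.51 -0.25 0 -19" --pt "1 -0.51 -0.25 0 -19" --pt "1 -0.51 -0.25 0 -19" --pt "1 -0.51 -0.25 0 -19"

```text
time: 2.45
tool_pos: [571.4, 94.6, 405.0]
tcp_rot: [3.141, 0.0, -3.141]
wrist_force: [0.7, 0.0, 0.0]
width: 0.999
```

```bash
python3 - <<'E'
from h import *
import pickle
s=state();ci=camera_info("wrist"); im=read_camera("wrist"); cv2.imwrite("pics/w_blue.png",im[:,:,::-1]); pickle.dump((ci,im),open("wb.pkl","wb"))
print(s["time"],s["tool_pos"],s["tcp_rot"],s["qvel"].round(3))
goal([463,339,404],158.5)
E
```

```text
2.45 [571.37441793  94.55324542 405.00053737] [ 3.14147651e+00  4.07585721e-04 -3.14071900e+00] [-0.008  0.003 -0.004 -0.002  0.002 -0.001]
t 2.5 shift m [0.1083 0.2447 0.0009] turn 21.54
```

View pics/w_blue.png

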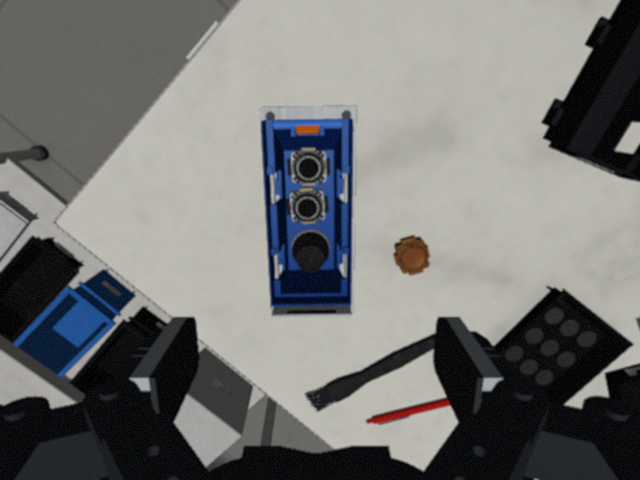

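step_arm --pt "1 0.108 0.245 0 21.5" --pt "1 0.108 0.245 0 21.5" --pt "1 0.108 0.245 0 21.5" --pt "1 0.108 0.245 0 21.5" --pt "1 0.108 0.245 0 21.5" --pt "1 0.108 0.245 0 21.5" --pt "1 0.108 0.245 0 21.5" --pt "1 0.108 0.245 0 21.5" --pt "1 0.108 0.245 0 21.5" --pt "1 0.108 0.245 0 21.5" --pt "1 0.108 0.245 0 21.5"

```text
time: 3.6
tool_pos: [464.4, 337.9, 404.7]
tcp_rot: [3.142, 0.0, 2.764]
wrist_force: [0.4, -0.6, 0.6]
width: 1.001
```

```bash
python3 - <<'E'
from h import *
import pickle
s=state();ci=camera_info("wrist"); im=read_camera("wrist"); pickle.dump((ci,im),open("wk.pkl","wb"))
print(s["time"],s["tool_pos"],s["tcp_rot"],s["qvel"].round(3))
cv2.imwrite("pics/w_black.png",im[:,:,::-1])
ci,im=pickle.load(open("wb.pkl","rb"))
c=im[95:325,255:365,::-1]; c=np.hstack([c[:115],c[115:]])
cv2.imwrite("pics/w_blue_c.png",cv2.convertScaleAbs(cv2.resize(c,(660,345*1),interpolation=cv2.INTER_CUBIC) if 0 else cv2.resize(c,None,fx=3.6,fy=5,interpolation=cv2.INTER_CUBIC),alpha=1.6))
E
```

```text
3.6 [464.37574015 337.94608395 404.74010491] [3.14156581e+00 9.27005363e-05 2.76443884e+00] [ 0.005  0.002 -0.001  0.003 -0.    -0.001]
```

View pics/w_blue_c.png

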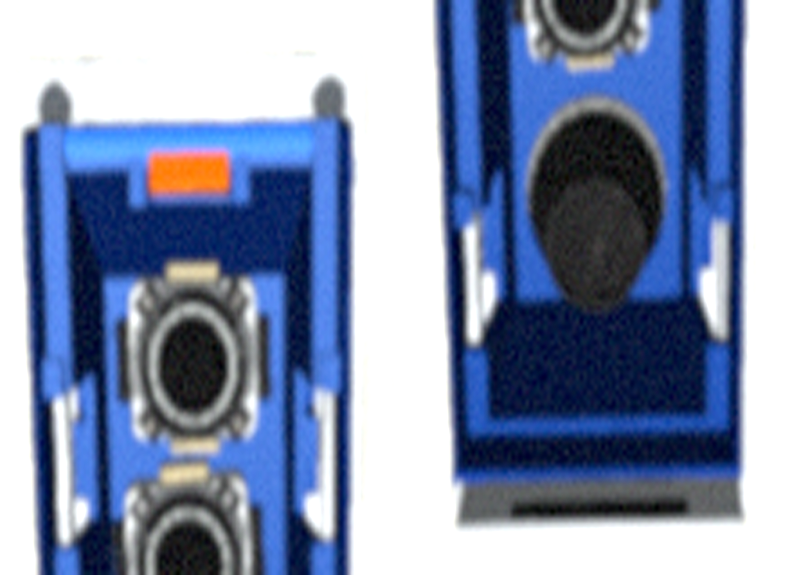

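View pics/w_black.png

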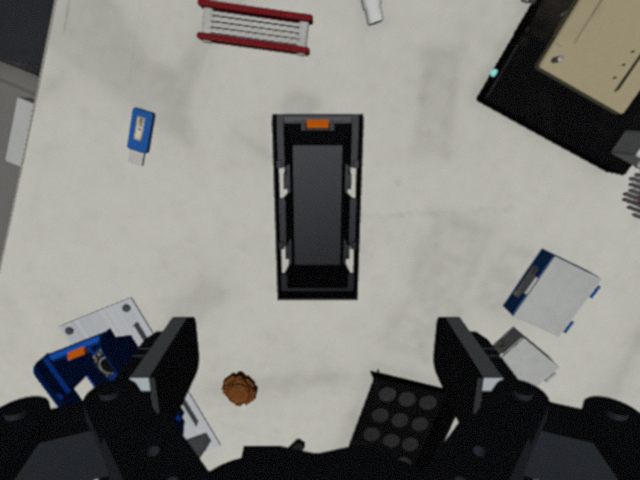

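```bash
python3 - <<'E'
from h import *
import pickle
ci,im=pickle.load(open("wk.pkl","rb"))
c=im[105:310,265:371,::-1]; c=np.hstack([c[:100],c[105:]])
cv2.imwrite("pics/w_black_c.png",cv2.convertScaleAbs(cv2.resize(c,None,fx=3.6,fy=5,interpolation=cv2.INTER_CUBIC),alpha=2.2))
E
```

```text
(no output)
```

View pics/w_black_c.png

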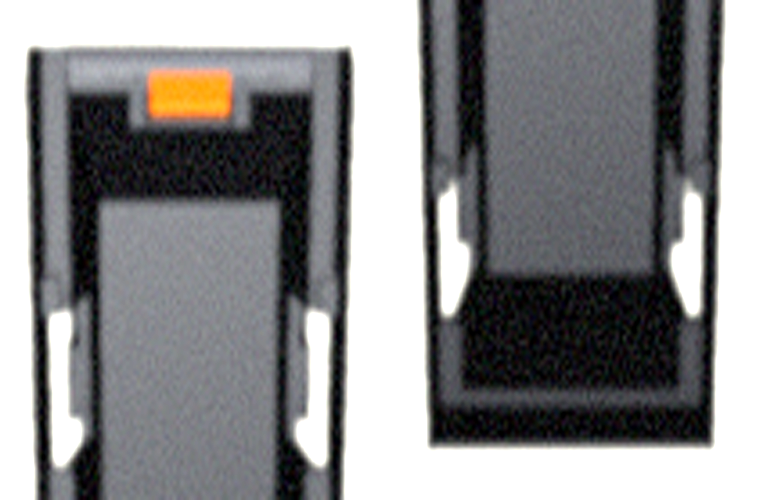

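```bash
cat > fit.py <<'E'
from h import *
import pickle
from scipy.optimize import least_squares
def fit(ci,uv,z0,X0):
    # rl,rr (rear left/right of image), fl, fr, catch
    def res(p):
        x,y,a=p[:3]; 
        M=np.array([[75,-34,62],[75,34,62],[-75,-34,62],[-75,34,62],[-67,0,51]],float)
        M=M*1; c,s=np.cos(a),np.sin(a)
        W=np.c_[x+c*M[:,0]-s*M[:,1],y+s*M[:,0]+c*M[:,1],M[:,2]+z0]
        return (proj(ci,W)-uv).ravel()
    r=least_squares(res,X0,loss="soft_l1"); return r.x,r.fun
if __name__=="__main__":
    for n,uv,z0,X0 in [("wk.pkl",[[278.4,299],[356.8,299],[272.8,114.6],[362.8,114.6],[317.8,123.6]],0,[463,339,-.37]),
                    ("wb.pkl",[[271.9,306],[351.1,306],[261.9,120.8],[352.2,120.3],[307.5,129.6]],3,[573,90,.01])]:
        ci,im=pickle.load(open(n,"rb"));uv=np.array(uv)-[.36,.4]
        x,f=fit(ci,uv,z0,X0); print(n,x[:2].round(1),np.degrees(x[2]).round(2),f.round(1).reshape(-1,2).tolist())
    goal([*fit(*[ci,uv,z0,X0])[0][:2],404],180)
E
python3 fit.py
```

```text
wk.pkl [461.1 339.8] -21.63 [[-1.1, 1.1], [1.1, 1.2], [-1.6, -1.3], [1.7, -1.3], [-0.0, 0.7]]
wb.pkl [572.1  89.2] 0.92 [[-1.2, 1.0], [0.5, -0.1], [-1.5, -0.3], [1.8, -1.3], [0.2, 1.0]]
t 3.65 shift m [-0.1918 -0.1918  0.0008] turn -21.6
```

```bash
python3 - <<'E'
from h import *
goal([461.1,339.8,197],158.4)
E
```

```text
t 3.65 shift m [0.0036 0.0004 0.2078] turn 0.0
```

step_arm --pt "1 0.0036 0.0004 0.03 0" --pt "1 0.0036 0.0004 0.07 0" --pt "1 0.0036 0.0004 0.11 0" --pt "1 0.0036 0.0004 0.145 0" --pt "1 0.0036 0.0004 0.17 0" --pt "1 0.0036 0.0004 0.19 0" --pt "1 0.0036 0.0004 0.202 0" --pt "1 0.0036 0.0004 0.207 0" --pt "1 0.0036 0.0004 0.207 0" --grip_force 40

```text
time: 4.55
tool_pos: [460.8, 340.5, 197.7]
tcp_rot: [-3.142, -0.0, 2.766]
wrist_force: [-0.2, 0.5, -0.3]
width: 0.999
```

```bash
python3 - <<'E'
from h import *
s=state();print(s["tool_pos"],s["tcp_rot"],s["wrist_force"])
a=read_camera("wrist");b=read_camera("scene")
c=np.hstack([a,b])[:,:,::-1]; cv2.imwrite("pics/g1.png",cv2.convertScaleAbs(cv2.resize(c,(800,300),interpolation=cv2.INTER_AREA),alpha=1.6))
cv2.imwrite("pics/g1w.png",cv2.convertScaleAbs(a[:,:,::-1],alpha=1.8))
E
```

```text
[460.79998871 340.50054774 197.67511144] [-3.14151230e+00 -1.24194119e-04  2.76582427e+00] [-0.19754427  0.49464314 -0.32433062]
```

View pics/g1w.png

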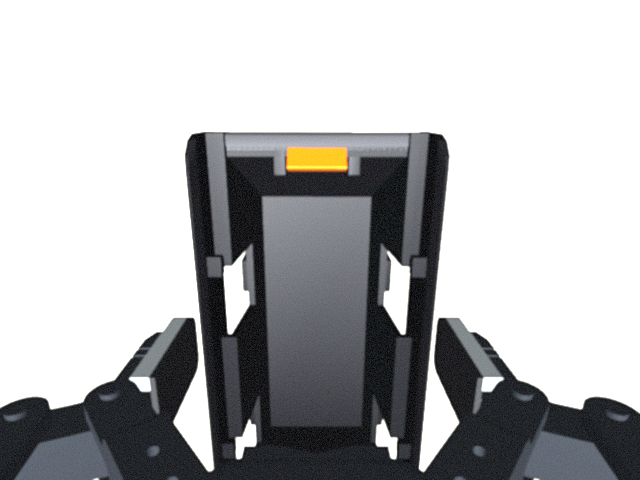

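The open jaws stand symmetrically outside the side rims (pads near x 195 and 438, tote axis near x 317). Now I'll close them.

step_arm --pt "0 0 0 0 0" --pt "0 0 0 0 0" --pt "0 0 0 0 0" --pt "0 0 0 0 0" --pt "0 0 0 0 0" --pt "0 0 0 0 0" --pt "0 0 0 0 0" --pt "0 0 0 0 0" --grip_force 45

```text
time: 5.45
tool_pos: [460.9, 340.8, 198.9]
tcp_rot: [3.14, 0.001, 2.766]
wrist_force: [-0.5, 0.3, 7.1]
width: 0.788
```

```bash
python3 - <<'E'
from h import *
s=state();print(s["tool_pos"],s["tcp_rot"],s["wrist_force"],s["width"])
a=read_camera("wrist")
cv2.imwrite("pics/g2w.png",cv2.convertScaleAbs(a[:,:,::-1],alpha=1.8))
E
```

```text
[460.89510727 340.83012089 198.89612269] [3.13983854e+00 1.37669916e-03 2.76617947e+00] [-0.45842048  0.28715051  7.14362779] 0.787895329691587
```

View pics/g2w.png

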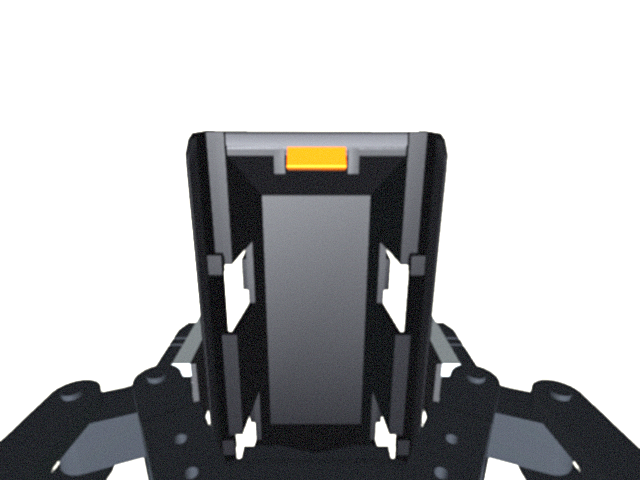

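```bash
python3 - <<'E'
from h import *
s=state();R=Rr(s["tcp_rot"]);ci=camera_info("wrist")
for X,Y in((67,0),(70,34),(70,-34),(0,0)):
  for z in (51,):
    p=R[:,:2]@np.array([X,Y])+s["tool_pos"]; p[2]=z
    print(X,Y,proj(ci,p).round(1))
print((R.T@( -ci["R"].T@ci["t"]-s["tool_pos"])).round(1)); print((ci["R"]@R).round(4))
E
```

```text
67 0 [[317. 158.]]
70 34 [[438.5 146.9]]
70 -34 [[195.4 147. ]]
0 0 [[316.8 362.4]]
[79.6 -0.5 31.2]
[[-2.000e-04  1.000e+00  6.000e-04]
 [-9.524e-01 -0.000e+00 -3.047e-01]
 [-3.047e-01 -6.000e-04  9.524e-01]]
```

step_arm --pt "0 0 0 -0.003 0" --pt "0 0 0 -0.01 0" --pt "0 0 0 -0.025 0" --pt "0 0 0 -0.045 0" --pt "0 0 0 -0.07 0" --pt "0 0 0 -0.095 0" --pt "0 0 0 -0.115 0" --pt "0 0 0 -0.125 0" --pt "0 0 0 -0.13 0" --pt "0 0 0 -0.13 0" --pt "0 0 0 -0.13 0"

```text
time: 6.6
tool_pos: [460.4, 340.5, 326.6]
tcp_rot: [-3.14, -0.001, 2.766]
wrist_force: [0.3, -0.2, -3.4]
width: 0.787
```

```bash
python3 - <<'E'
from h import *
s=state();print(s["tool_pos"],s["tcp_rot"],s["wrist_force"],s["width"],s["ft_torque"])
a=read_camera("wrist");b=read_camera("scene")
c=np.hstack([a,b])[:,:,::-1]; cv2.imwrite("pics/l1.png",cv2.convertScaleAbs(cv2.resize(c,(800,300),interpolation=cv2.INTER_AREA),alpha=1.6))
goal([559.1,89,330],0.92)
E
```

```text
[460.35831787 340.46675423 326.61291957] [-3.14010178e+00 -1.29936967e-03  2.76617339e+00] [ 0.34706974 -0.16477506 -3.42878653] 0.7871548488273695 [-0.01779347  0.01953842  0.00578037]
t 6.7 shift m [-0.184  -0.1978 -0.0034] turn 157.57
```

View pics/l1.png

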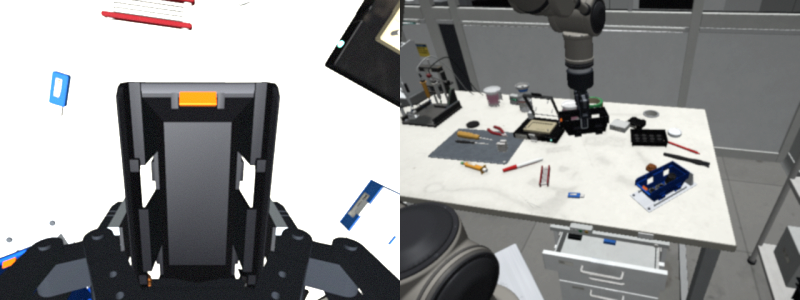

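step_arm --pt "0 -0.008 -0.01 0 8" --pt "0 -0.018 -0.02 0 16" --pt "0 -0.028 -0.03 0 24" --pt "0 -0.038 -0.04 0 32" --pt "0 -0.048 -0.052 0 40" --pt "0 -0.058 -0.064 0 48" --pt "0 -0.068 -0.076 0 56" --pt "0 -0.078 -0.088 0 64" --pt "0 -0.088 -0.1 0 72" --pt "0 -0.098 -0.112 0 80" --pt "0 -0.108 -0.124 0 88" --pt "0 -0.118 -0.136 0 96" --pt "0 -0.128 -0.148 0 104" --pt "0 -0.138 -0.158 0 112" --pt "0 -0.148 -0.168 0 120" --pt "0 -0.158 -0.178 0 128" --pt "0 -0.168 -0.188 0 136" --pt "0 -0.176 -0.194 0 144" --pt "0 -0.182 -0.197 0 152" --pt "0 -0.184 -0.198 0 157.5"

```text
time: 8.7
tool_pos: [559.5, 88.2, 326.8]
tcp_rot: [3.142, 0.001, 0.011]
wrist_force: [0.1, -0.2, -3.4]
width: 0.789
```

step_arm --pt "0 0 0 0 0" --pt "0 0 0 0 0" --pt "0 0 0 0 0"

```text
time: 9.0
tool_pos: [559.0, 89.1, 327.4]
tcp_rot: [-3.141, 0.001, 0.019]
wrist_force: [0.3, 0.1, -3.0]
width: 0.789
```

```bash
python3 - <<'E'
from h import *
s=state();print(s["tool_pos"],s["tcp_rot"],s["wrist_force"],s["width"],s["ft_torque"])
goal([559.1,89,290],0.92)
a=read_camera("top");b=read_camera("scene");w=read_camera("wrist")
A=cv2.resize(a[100:280,350:500],(400,480));B=cv2.resize(b[160:360,330:500],(400,480))
cv2.imwrite("pics/p1.png",cv2.convertScaleAbs(np.hstack([A,B])[:,:,::-1],alpha=1.7)); cv2.imwrite("pics/p1w.png",cv2.convertScaleAbs(w[:,:,::-1],alpha=1.7))
E
```

```text
[559.01208047  89.1266096  327.40810625] [-3.14148873e+00  6.21684529e-04  1.94968946e-02] [ 0.28447677  0.09094765 -2.98827921] 0.7891107251341151 [-0.01642591 -0.00658429  0.00144699]
t 9.0 shift m [0.0001 0.0001 0.0374] turn 0.2
```

View pics/p1.png

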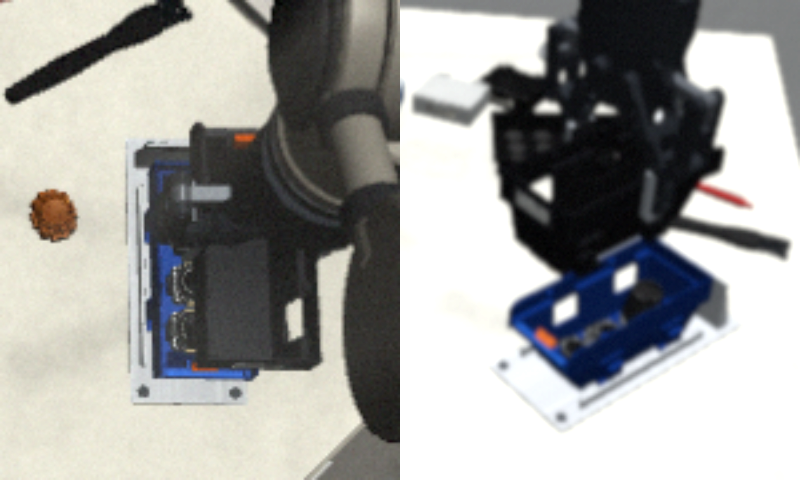

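View pics/p1w.png

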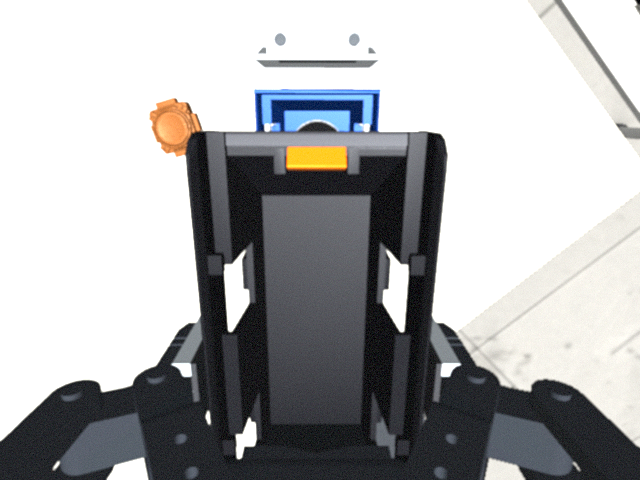

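The black tote is turned round and hangs above the blue one. Behind it the blue rear wall shows, from about (256,91) to (379,91). I'll check my blue pose against that.

```bash
python3 - <<'E'
from h import *
ci=camera_info("wrist")
a=np.radians(.92);x0,y0=572.1,89.2
for X in [(75,-34,62),(75,34,62),(67,-25,62)]:
    W=[x0+np.cos(a)*X[0]-np.sin(a)*X[1],y0+np.sin(a)*X[0]+np.cos(a)*X[1],X[2]+3]
    print(X,proj(ci,W).round(1))
im=cv2.imread("pics/p1w.png")[40:150,240:400]
cv2.imwrite("pics/p1c.png",cv2.resize(im,None,fx=5,fy=5,interpolation=cv2.INTER_CUBIC))
E
```

```text
(75, -34, 62) [[380.3  88.4]]
(75, 34, 62) [[252.5  88.1]]
(67, -25, 62) [[362.8 104.4]]
```

View pics/p1c.png

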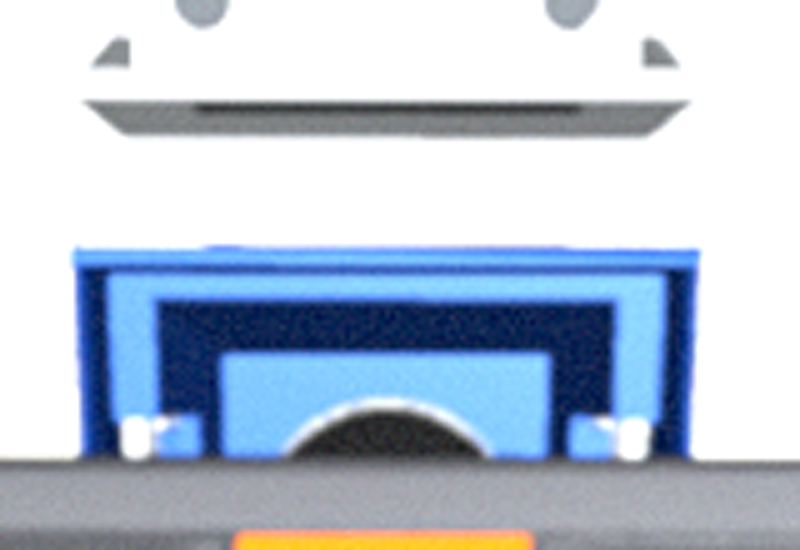

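step_arm --pt "0 0 0.0002 0.01 0.2" --pt "0 0 0.0002 0.025 0.2" --pt "0 0 0.0002 0.04 0.2" --pt "0 0 0.0002 0.05 0.2" --pt "0 0 0.0002 0.056 0.2" --pt "0 0 0.0002 0.059 0.2" --pt "0 0 0.0002 0.059 0.2" --pt "0 0 0.0002 0.059 0.2"

```text
time: 9.95
tool_pos: [559.4, 88.8, 269.2]
tcp_rot: [-3.141, -0.001, 0.014]
wrist_force: [-0.0, 0.4, -2.2]
width: 0.79
```

step_arm --pt "0 0 0 0.001 0" --pt "0 0 0 0.002 0" --pt "0 0 0 0.003 0" --pt "0 0 0 0.004 0" --pt "0 0 0 0.005 0" --pt "0 0 0 0.006 0" --pt "0 0 0 0.007 0" --pt "0 0 0 0.008 0" --pt "0 0 0 0.008 0"

```text
time: 10.85
tool_pos: [559.1, 88.7, 260.5]
tcp_rot: [-3.142, 0.0, 0.014]
wrist_force: [0.3, -1.5, -2.1]
width: 0.788
```

step_arm --pt "0 0 0 0.001 0" --pt "0 0 0 0.002 0" --pt "0 0 0 0.003 0" --pt "0 0 0 0.004 0" --pt "0 0 0 0.004 0"

```text
time: 11.35
tool_pos: [559.1, 88.7, 256.5]
tcp_rot: [-3.142, 0.0, 0.014]
wrist_force: [-0.6, 0.5, -2.0]
width: 0.791
```

```bash
python3 - <<'E'
from h import *
for i in range(3):
    s=state();print(s["tool_pos"],s["tcp_rot"],s["wrist_force"],s["ft_torque"])
    w=read_camera("wrist")
cv2.imwrite("pics/d1.png",cv2.convertScaleAbs(w[:,:,::-1],alpha=1.7))
E
```

```text
[559.13177105  88.71455856 256.53659181] [-3.14151315e+00  2.40811443e-04  1.37864089e-02] [-0.62545014  0.45450629 -1.98601296] [-0.00779658 -0.0319208   0.01909182]
[559.16524673  88.73350183 256.62191755] [-3.14148673e+00  1.07072187e-04  1.37607347e-02] [-0.30882461  0.36240652 -1.8097875 ] [ 0.02052357 -0.00561634  0.01432545]
[559.17907498  88.73195529 256.6815817 ] [-3.14151426e+00  2.39985973e-06  1.37660040e-02] [-0.2271925   0.05094298 -2.71389458] [ 0.02090662 -0.05662589 -0.01211733]
```

View pics/d1.png

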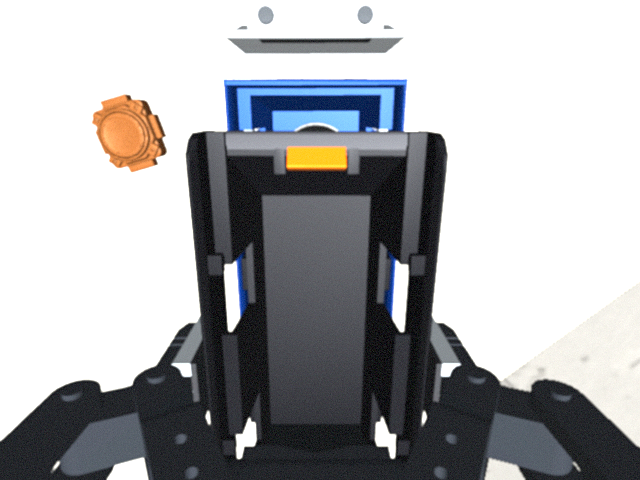

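step_arm --pt "0 0 -0.0004 0.001 0" --pt "0 0 -0.0004 0.002 0" --pt "0 0 -0.0004 0.003 0" --pt "0 0 -0.0004 0.004 0" --pt "0 0 -0.0004 0.0045 0" --pt "0 0 -0.0004 0.005 0"

```text
time: 12.1
tool_pos: [559.2, 89.1, 251.6]
tcp_rot: [-3.142, 0.0, 0.014]
wrist_force: [0.9, -0.4, -2.8]
width: 0.785
```

step_arm --pt "0 0 0 0.0005 0" --pt "0 0 0 0.001 0" --pt "0 0 0 0.001 0"

```text
time: 12.4
tool_pos: [559.1, 89.1, 250.6]
tcp_rot: [-3.142, 0.0, 0.014]
wrist_force: [-0.6, -0.2, -2.4]
width: 0.786
```

step_arm --pt "0 0 0 0.0005 0" --pt "0 0 0 0.001 0" --pt "0 0 0 0.001 0"

```text
time: 12.7
tool_pos: [559.2, 89.1, 250.0]
tcp_rot: [-3.142, -0.0, 0.014]
wrist_force: [-0.3, 0.0, 0.2]
width: 0.789
```

step_arm --pt "0 0 0 0.0005 0" --pt "0 0 0 0.001 0" --pt "0 0 0 0.001 0"

```text
time: 13.0
tool_pos: [559.3, 89.2, 249.9]
tcp_rot: [3.142, -0.001, 0.014]
wrist_force: [-3.4, -0.4, 7.0]
width: 0.791
```

step_arm --pt "0 0 0 -0.0008 0" --pt "0 0 0 -0.0008 0"

```text
time: 13.2
tool_pos: [559.3, 89.1, 249.9]
tcp_rot: [-3.142, -0.001, 0.014]
wrist_force: [-1.7, 0.7, 3.5]
width: 0.789
```

```bash
python3 - <<'E'
from h import *
for i in range(3):
    s=state();print(s["tool_pos"],s["tcp_rot"],s["wrist_force"],s["ft_torque"])
    w=read_camera(["wrist","top","scene"][i])
    if i==0: cv2.imwrite("pics/e1.png",cv2.convertScaleAbs(w[:,:,::-1],alpha=1.7))
    if i==1: A=cv2.resize(w[120:270,370:490],(400,480),interpolation=cv2.INTER_CUBIC)
    if i==2: B=cv2.resize(w[220:350,360:490],(400,480),interpolation=cv2.INTER_CUBIC)
cv2.imwrite("pics/e2.png",cv2.convertScaleAbs(np.hstack([A,B])[:,:,::-1],alpha=1.7))
E
```

```text
[559.30599263  89.12630067 249.91940663] [-3.14152678e+00 -8.90488188e-04  1.38168306e-02] [-1.7164946   0.68498691  3.52301382] [-0.22634818  0.26995673 -0.00998365]
[559.33110264  89.11679213 249.90201723] [-3.14155419e+00 -8.50775390e-04  1.37788531e-02] [-0.29700812  0.15792393  4.30005609] [-0.16867432  0.22135877  0.04502571]
[559.31605044  89.14354185 249.88425569] [-3.14156397e+00 -8.16373126e-04  1.38458690e-02] [1.76829639e-01 2.01194874e-03 4.54711095e+00] [-0.15470209  0.28144081 -0.0257934 ]
```

View pics/e1.png

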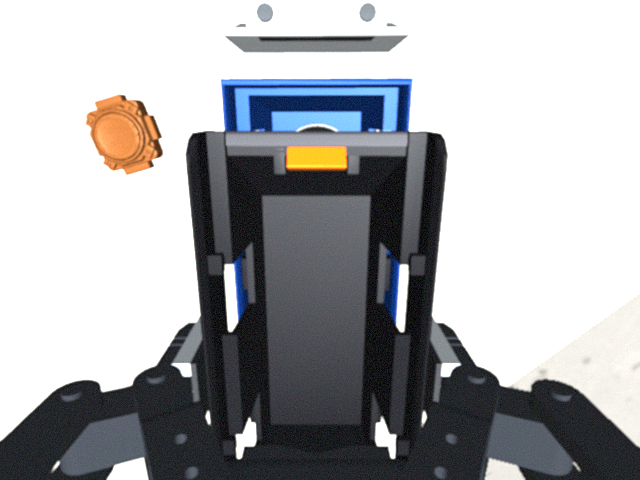

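View pics/e2.png

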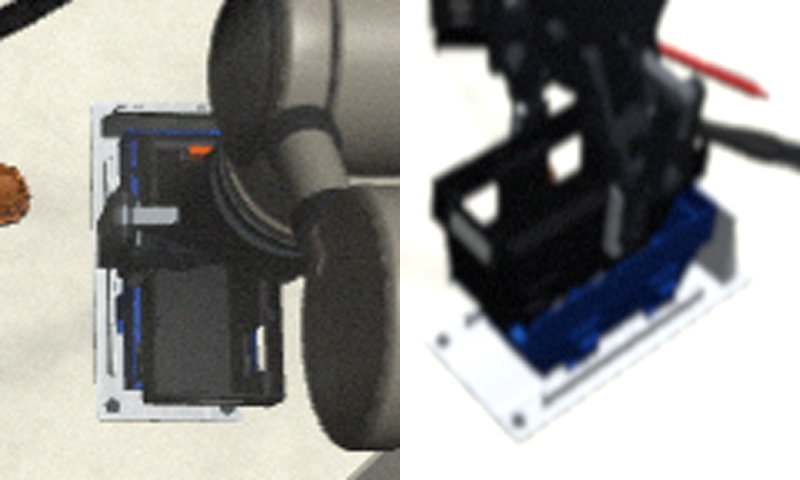

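Wrist view: the blue rear rim (223 to 411) is centred on the black tote's axis (317), and the tote sits level at the expected ledge height. I'll ease the press and start sliding.

step_arm --pt "0 0 0 -0.0005 0" --pt "0 0.001 0 -0.0005 0" --pt "0 0.002 0 -0.0005 0" --pt "0 0.003 0 -0.0005 0" --pt "0 0.004 0 -0.0005 0"

```text
time: 13.85
tool_pos: [563.2, 89.2, 249.9]
tcp_rot: [-3.142, 0.0, 0.014]
wrist_force: [-1.1, -0.3, 1.5]
width: 0.788
```

step_arm --pt "0 0.001 0 0 0" --pt "0 0.002 0 0 0" --pt "0 0.003 0 0 0" --pt "0 0.004 0 0 0"

```text
time: 14.25
tool_pos: [567.2, 89.2, 249.9]
tcp_rot: [-3.141, 0.0, 0.014]
wrist_force: [-1.3, 0.5, 1.3]
width: 0.788
```

```bash
python3 - <<'E'
from h import *
ci=camera_info("wrist")
s=state();print(s["tool_pos"],s["tcp_rot"],s["wrist_force"],s["ft_torque"])
w=read_camera("wrist")
im=cv2.convertScaleAbs(w[0:160,200:430,::-1],alpha=1.7)
cv2.imwrite("pics/f1.png",cv2.resize(im,None,fx=3.4,fy=3.4,interpolation=cv2.INTER_CUBIC))
E
```

```text
[567.24336326  89.24058689 249.93534004] [-3.14149317e+00  7.43025934e-05  1.37542794e-02] [-1.32488722  0.48940828  1.34002774] [-0.1261019   0.24954432 -0.03834278]
```

View pics/f1.png

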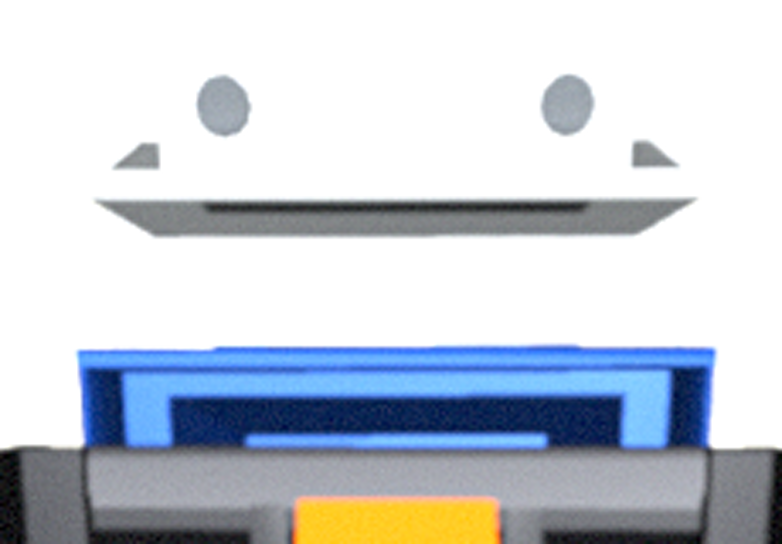

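The blue tote has not moved yet: its rear edge went from row 80 to row 103, which is the 8 mm slid. I'll carry on in small steps.

step_arm --pt "0 0.001 0 0 0" --pt "0 0.002 0 0 0" --pt "0 0.002 0 0 0"

```text
time: 14.6
tool_pos: [569.2, 89.3, 249.9]
tcp_rot: [-3.142, 0.0, 0.014]
wrist_force: [-1.1, 0.0, 0.8]
width: 0.787
```

step_arm --pt "0 0.001 0 0 0" --pt "0 0.002 0 0 0" --pt "0 0.002 0 0 0"

```text
time: 14.9
tool_pos: [571.3, 89.3, 249.9]
tcp_rot: [-3.141, -0.0, 0.014]
wrist_force: [-1.5, 0.6, 0.3]
width: 0.787
```

step_arm --pt "0 0.001 0 0 0" --pt "0 0.002 0 0 0" --pt "0 0.002 0 0 0"

```text
time: 15.2
tool_pos: [573.3, 89.3, 250.0]
tcp_rot: [-3.141, -0.0, 0.014]
wrist_force: [-0.7, 0.6, 0.6]
width: 0.785
```

```bash
python3 - <<'E'
from h import *
s=state();print(s["tool_pos"],s["tcp_rot"],s["wrist_force"],s["ft_torque"])
w=read_camera("wrist")
im=cv2.convertScaleAbs(w[0:160,200:430,::-1],alpha=1.7)
cv2.imwrite("pics/f2.png",cv2.resize(im,None,fx=3.4,fy=3.4,interpolation=cv2.INTER_CUBIC))
E
```

```text
[573.33141475  89.30524233 249.95874378] [-3.14147456e+00 -2.85385164e-04  1.36954296e-02] [-0.72417372  0.60052767  0.58439314] [-0.03252259  0.20545643  0.07475324]
```

View pics/f2.png

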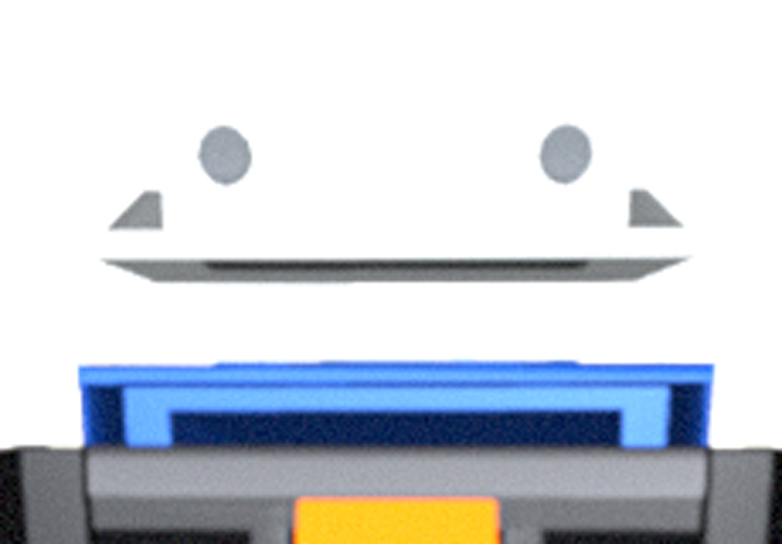

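The blue tote is now riding along: its rear edge has only moved to row 107 in the full picture, so the rib has met the catch and the plate is getting closer.

step_arm --pt "0 0.001 0 0 0" --pt "0 0.002 0 0 0" --pt "0 0.002 0 0 0"

```text
time: 15.55
tool_pos: [575.3, 89.3, 250.0]
tcp_rot: [-3.141, -0.0, 0.014]
wrist_force: [-0.8, -0.2, 0.6]
width: 0.784
```

step_arm --pt "0 0.001 0 0 0" --pt "0 0.002 0 0 0" --pt "0 0.002 0 0 0"

```text
time: 15.85
tool_pos: [577.3, 89.4, 250.0]
tcp_rot: [-3.141, -0.0, 0.014]
wrist_force: [-1.2, -0.1, -0.1]
width: 0.788
```

```bash
python3 - <<'E'
from h import *
s=state();print(s["tool_pos"],s["tcp_rot"],s["wrist_force"],s["ft_torque"])
w=read_camera("wrist")
im=cv2.convertScaleAbs(w[0:160,200:430,::-1],alpha=1.7)
cv2.imwrite("pics/f3.png",cv2.resize(im,None,fx=3.4,fy=3.4,interpolation=cv2.INTER_CUBIC))
E
```

```text
[577.31600139  89.37233693 249.96028035] [-3.14147774e+00 -2.34288252e-04  1.37263507e-02] [-1.21813323 -0.13848348 -0.13494189] [-0.01363503  0.21313384 -0.00274653]
```

View pics/f3.png

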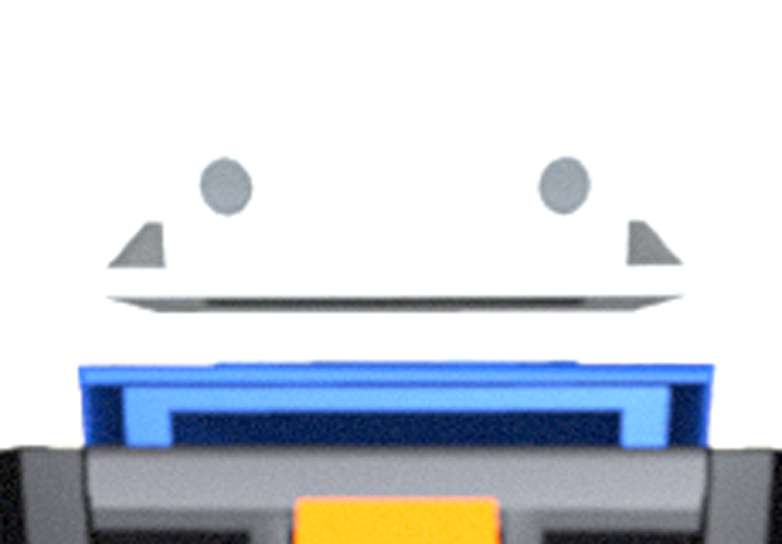

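step_arm --pt "0 0.001 0 0 0" --pt "0 0.002 0 0 0" --pt "0 0.002 0 0 0"

```text
time: 16.2
tool_pos: [579.3, 89.4, 250.0]
tcp_rot: [-3.141, -0.0, 0.014]
wrist_force: [-0.3, -0.9, -0.7]
width: 0.786
```

step_arm --pt "0 0.001 0 0 0" --pt "0 0.001 0 0 0"

```text
time: 16.4
tool_pos: [580.3, 89.4, 250.0]
tcp_rot: [-3.141, -0.0, 0.014]
wrist_force: [-0.4, -0.4, -0.4]
width: 0.791
```

step_arm --pt "0 0.001 0 0 0" --pt "0 0.001 0 0 0"

```text
time: 16.6
tool_pos: [581.3, 89.4, 250.0]
tcp_rot: [-3.141, -0.0, 0.014]
wrist_force: [-1.3, 0.1, -1.2]
width: 0.792
```

step_arm --pt "0 0.001 0 0 0" --pt "0 0.001 0 0 0"

```text
time: 16.8
tool_pos: [582.3, 89.4, 250.0]
tcp_rot: [-3.141, -0.0, 0.014]
wrist_force: [-0.1, 1.0, -0.7]
width: 0.791
```

```bash
python3 - <<'E'
from h import *
w=read_camera("wrist")
im=cv2.convertScaleAbs(w[0:160,200:430,::-1],alpha=1.7)
cv2.imwrite("pics/f4.png",cv2.resize(im,None,fx=3.4,fy=3.4,interpolation=cv2.INTER_CUBIC))
E
```

```text
(no output)
```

View pics/f4.png

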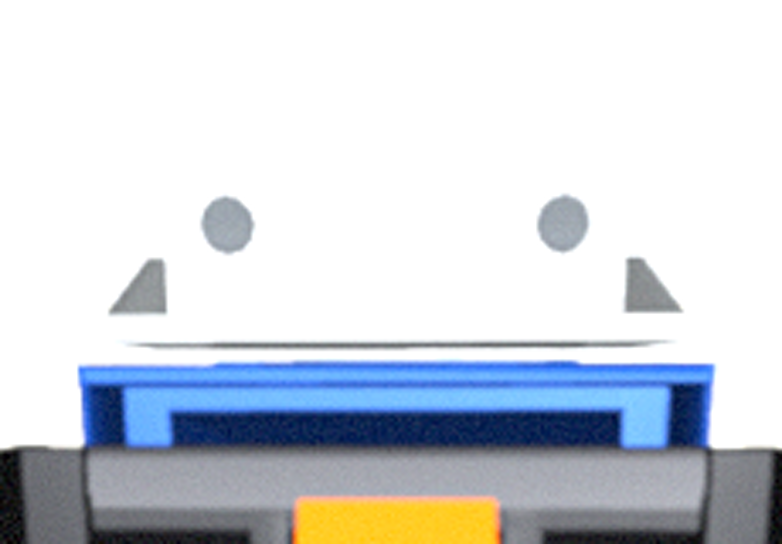

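The rear rim is nearly at the plate (plate face row about 345, rim row 365 in the crop), a gap of roughly 1 to 3 mm. From here I'll feel forward 1 mm at a time.

step_arm --pt "0 0.001 0 0 0" --pt "0 0.001 0 0 0"

```text
time: 17.05
tool_pos: [583.3, 89.4, 250.0]
tcp_rot: [-3.141, -0.0, 0.014]
wrist_force: [-1.3, -0.4, -1.0]
width: 0.785
```

step_arm --pt "0 0.001 0 0 0" --pt "0 0.001 0 0 0"

```text
time: 17.25
tool_pos: [584.3, 89.5, 250.0]
tcp_rot: [-3.141, -0.0, 0.014]
wrist_force: [-1.5, 0.1, -1.2]
width: 0.788
```

step_arm --pt "0 0.0005 0 0 0" --pt "0 0.001 0 0 0" --pt "0 0.001 0 0 0"

```text
time: 17.55
tool_pos: [585.1, 89.5, 250.0]
tcp_rot: [-3.142, 0.0, 0.014]
wrist_force: [-1.8, -0.2, -0.2]
width: 0.792
```

step_arm --pt "0 0.0005 0 0 0" --pt "0 0.0005 0 0 0"

```text
time: 17.75
tool_pos: [585.5, 89.5, 250.0]
tcp_rot: [-3.142, 0.001, 0.014]
wrist_force: [-3.4, 0.4, 0.3]
width: 0.79
```

step_arm --pt "0 0.0005 0 0 0" --pt "0 0.0005 0 0 0"

```text
time: 17.95
tool_pos: [586.0, 89.5, 250.0]
tcp_rot: [-3.142, 0.001, 0.014]
wrist_force: [-3.9, 0.0, 1.5]
width: 0.787
```

step_arm --pt "0 0.0005 0 0 0" --pt "0 0.0005 0 0 0"

```text
time: 18.15
tool_pos: [586.6, 89.5, 250.0]
tcp_rot: [-3.141, 0.0, 0.014]
wrist_force: [-4.3, -0.1, 2.4]
width: 0.79
```

Force is 3 to 4 N and the tote is moving, so this is the catch ramp.

step_arm --pt "0 0.0005 0 0 0" --pt "0 0.0005 0 0 0"

```text
time: 18.35
tool_pos: [587.1, 89.5, 250.0]
tcp_rot: [-3.142, 0.0, 0.014]
wrist_force: [-4.4, 0.0, 2.2]
width: 0.786
```

step_arm --pt "0 0.0005 0 0 0" --pt "0 0.0005 0 0 0"

```text
time: 18.55
tool_pos: [587.6, 89.5, 250.0]
tcp_rot: [-3.142, 0.0, 0.014]
wrist_force: [-5.1, -0.1, 2.4]
width: 0.79
```

step_arm --pt "0 0.0005 0 0 0" --pt "0 0.0005 0 0 0"

```text
time: 18.75
tool_pos: [588.9, 89.5, 250.3]
tcp_rot: [-3.141, -0.003, 0.014]
wrist_force: [-0.1, 0.3, 0.2]
width: 0.791
```

step_arm --pt "0 0.0005 0 0 0" --pt "0 0.0005 0 0 0"

```text
time: 18.95
tool_pos: [589.1, 89.5, 250.1]
tcp_rot: [-3.141, -0.001, 0.014]
wrist_force: [0.5, 0.7, 0.8]
width: 0.79
```

The force dropped and the tote moved on about 1.3 mm, so the rib has passed over the catch. I'll press gently to feel for the hard stop.

step_arm --pt "0 0.0005 0 0 0" --pt "0 0.0005 0 0 0"

```text
time: 19.15
tool_pos: [589.3, 89.5, 250.0]
tcp_rot: [-3.141, -0.0, 0.014]
wrist_force: [-1.3, 0.8, 0.2]
width: 0.788
```

step_arm --pt "0 0.0005 0 0 0" --pt "0 0.0005 0 0 0"

```text
time: 19.35
tool_pos: [589.7, 89.6, 250.1]
tcp_rot: [-3.142, -0.0, 0.014]
wrist_force: [-0.6, 0.5, 0.7]
width: 0.787
```

step_arm --pt "0 0.0004 0 0 0" --pt "0 0.0004 0 0 0"

```text
time: 19.55
tool_pos: [590.1, 89.6, 250.0]
tcp_rot: [-3.142, -0.0, 0.014]
wrist_force: [-0.8, 0.4, 1.3]
width: 0.787
```

```bash
python3 - <<'E'
from h import *
s=state();print(s["tool_pos"],s["tcp_rot"],s["wrist_force"],s["ft_torque"])
w=read_camera("wrist");t=read_camera("top");c=read_camera("scene")
im=cv2.convertScaleAbs(w[0:160,200:430,::-1],alpha=1.7)
cv2.imwrite("pics/f5.png",cv2.resize(im,None,fx=3.4,fy=3.4,interpolation=cv2.INTER_CUBIC))
A=cv2.resize(t[120:270,370:490],(400,480),interpolation=cv2.INTER_CUBIC)
B=cv2.resize(c[220:350,360:490],(400,480),interpolation=cv2.INTER_CUBIC)
cv2.imwrite("pics/f5b.png",cv2.convertScaleAbs(np.hstack([A,B])[:,:,::-1],alpha=1.9))
E
```

```text
[590.08217792  89.57331606 250.02088435] [-3.14153123e+00 -4.70902540e-05  1.38395685e-02] [-0.78214238  0.36423854  1.2792619 ] [-0.07290766  0.32492197  0.02650206]
```

View pics/f5.png

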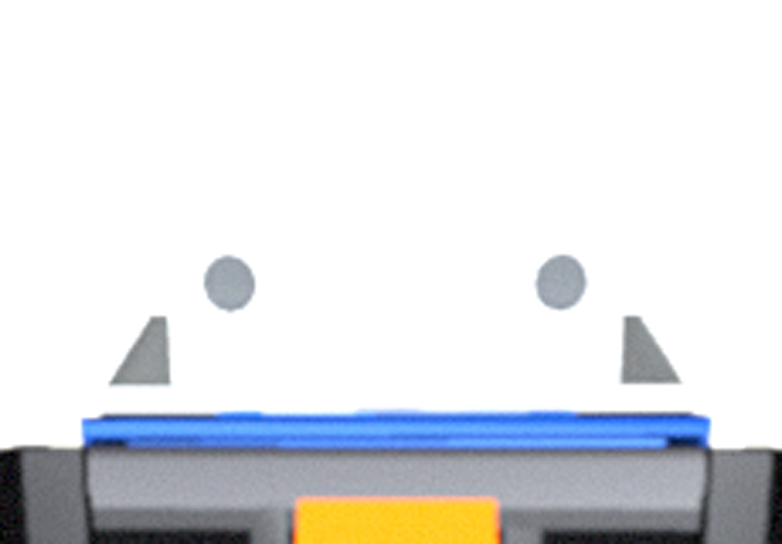

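View pics/f5b.png

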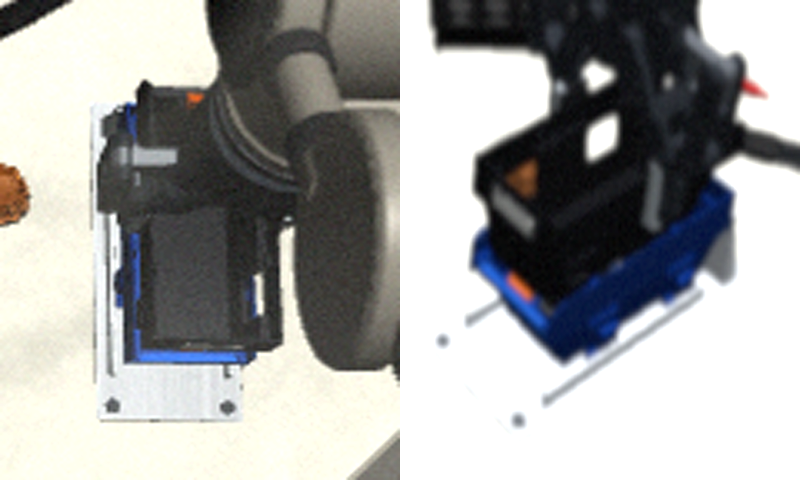

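The orange catch now shows in front of the black tote in the scene view (about (520,285) in the crop). I'll keep feeling for the stop.

step_arm --pt "0 0.0004 0 0 0" --pt "0 0.0004 0 0 0"

```text
time: 19.9
tool_pos: [590.6, 89.6, 249.9]
tcp_rot: [-3.142, -0.001, 0.014]
wrist_force: [-0.5, 0.4, 0.6]
width: 0.788
```

step_arm --pt "0 0.0004 0 0 0" --pt "0 0.0004 0 0 0"

```text
time: 20.1
tool_pos: [590.8, 89.6, 249.9]
tcp_rot: [-3.142, 0.0, 0.014]
wrist_force: [-1.4, 0.5, 0.6]
width: 0.786
```

step_arm --pt "0 0.0004 0 0 0" --pt "0 0.0004 0 0 0"

```text
time: 20.3
tool_pos: [591.2, 89.6, 249.9]
tcp_rot: [-3.142, 0.0, 0.014]
wrist_force: [-0.9, 0.7, 0.1]
width: 0.789
```

```bash
cat > pic.py <<'E'
from h import *
import sys
s=state();print(s["time"],s["tool_pos"],s["tcp_rot"],s["wrist_force"],s["ft_torque"])
n=sys.argv[1]
w=read_camera("wrist");c=read_camera("scene")
im=cv2.convertScaleAbs(w[60:160,210:420,::-1],alpha=1.2)
A=cv2.resize(im,(400,480),interpolation=cv2.INTER_CUBIC)
B=cv2.resize(c[240:330,370:460],(400,480),interpolation=cv2.INTER_CUBIC)[:,:,::-1]
cv2.imwrite(f"pics/{n}.png",np.hstack([A,cv2.convertScaleAbs(B,alpha=2)]))
E
python3 pic.py f6
```

```text
20.3 [591.22241321  89.58153328 249.94443006] [-3.14153644e+00  1.95397253e-04  1.38265650e-02] [-0.91797998  0.72278122  0.1366705 ] [-0.06531125  0.26042958 -0.01939666]
```

View pics/f6.png

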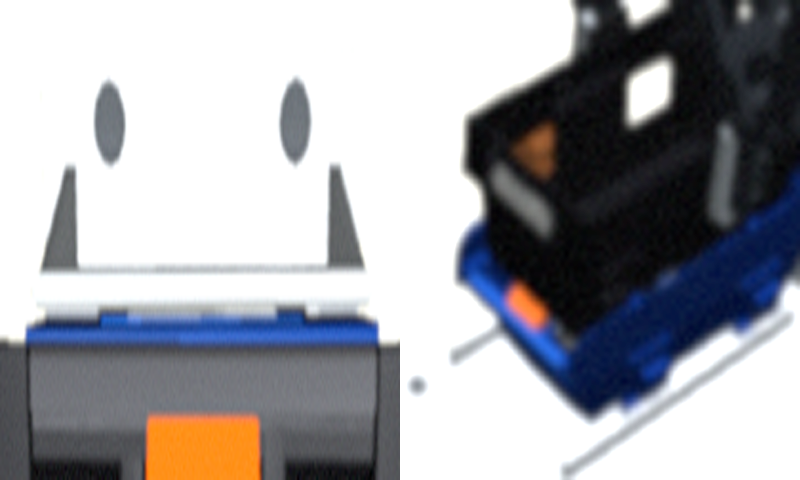

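```bash
python3 - <<'E'
from h import *
ci=camera_info("wrist");s=state()
w=read_camera("wrist")
im=cv2.convertScaleAbs(w[105:170,200:440,::-1],alpha=1.2)
cv2.imwrite("pics/f7.png",cv2.resize(im,None,fx=3.3,fy=6,interpolation=cv2.INTER_CUBIC))
print(ray(ci,[[317,127]],65)-s["tool_pos"], [ray(ci,[[317,v]],97)[0]-s["tool_pos"] for v in(131,158)])
E
```

```text
[[  70.95119124    0.57096916 -184.92096543]] [array([  70.94441578,    0.68173569, -152.92096543]), array([  63.27645654,    0.57042916, -152.92096543])]
```

View pics/f7.png

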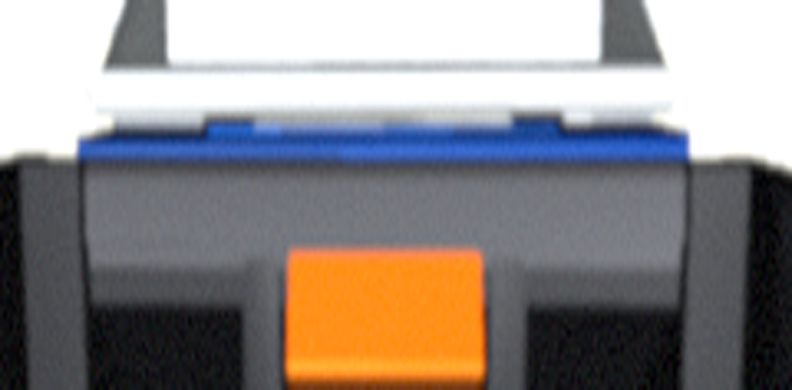

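```bash
python3 - <<'E'
from h import *
ci=camera_info("top"); t=read_camera("top")
im=t[195:240,395:465,::-1]
cv2.imwrite("pics/t7.png",cv2.convertScaleAbs(cv2.resize(im,None,fx=10,fy=10,interpolation=cv2.INTER_CUBIC),alpha=2))
s=state()
for dx in(0,):
  for X in[(-75,-34,113),(-75,34,113)]: print("black rear top pred",proj(ci,[s["tool_pos"][0]+X[0],s["tool_pos"][1]+X[1],X[2]]).round(1))
for x0 in(587,589,591):
  print(x0,"blue front",proj(ci,[[x0-75,89.3+34,65],[x0-75,89.3-34,65],[x0-75,89.3+34,49]]).round(1).tolist())
E
```

```text
black rear top pred [[454.2 225.2]]
black rear top pred [[414.6 223.8]]
587 blue front [[408.8, 231.9], [446.5, 233.2], [407.0, 233.7]]
589 blue front [[408.8, 230.8], [446.5, 232.1], [407.0, 232.6]]
591 blue front [[408.8, 229.7], [446.4, 231.0], [407.0, 231.5]]
```

View pics/t7.png

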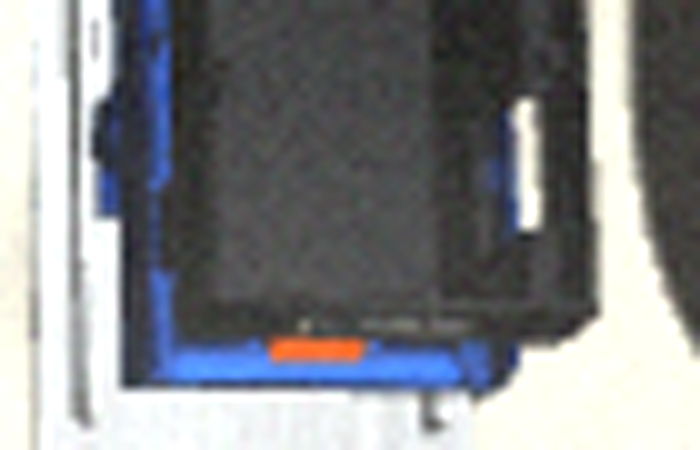

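step_arm --pt "0 0.0004 0 0 0" --pt "0 0.0004 0 0 0"

```text
time: 20.7
tool_pos: [591.7, 89.6, 250.0]
tcp_rot: [-3.142, 0.0, 0.014]
wrist_force: [-1.7, -0.7, -0.5]
width: 0.788
```

step_arm --pt "0 0.0004 0 0 0" --pt "0 0.0004 0 0 0"

```text
time: 20.9
tool_pos: [592.0, 89.6, 250.0]
tcp_rot: [-3.142, 0.0, 0.014]
wrist_force: [-2.5, -0.6, 0.8]
width: 0.787
```

step_arm --pt "0 0.0004 0 0 0" --pt "0 0.0004 0 0 0"

```text
time: 21.1
tool_pos: [592.2, 89.6, 249.9]
tcp_rot: [-3.142, 0.001, 0.014]
wrist_force: [-4.2, 0.2, 1.2]
width: 0.789
```

step_arm --pt "0 0.0004 0 0 0" --pt "0 0.0004 0 0 0"

```text
time: 21.3
tool_pos: [592.4, 89.6, 249.9]
tcp_rot: [-3.142, 0.002, 0.014]
wrist_force: [-5.5, 0.2, 3.1]
width: 0.793
```

```bash
python3 pic.py f8
```

```text
21.3 [592.44337942  89.63776644 249.94302745] [-3.14157850e+00  1.63066723e-03  1.39878829e-02] [-5.477439    0.19992451  3.09396735] [-0.10851882  0.98682431  0.07281426]
```

View pics/f8.png

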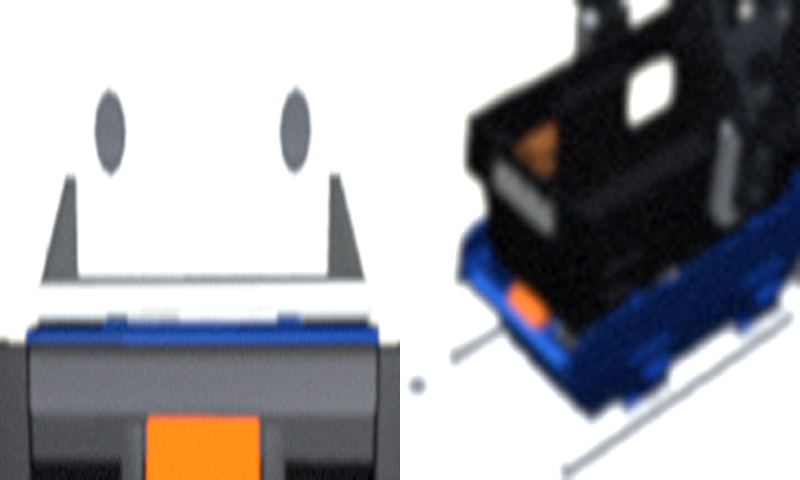

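Blue and black now move as one (blue edge stays at row 322 in the crop) and the force is rising, so the toes are against the keepers and the blue tote is on the plate. I'll press on to about 11 to 12 N to confirm.

step_arm --pt "0 0.0004 0 0 0" --pt "0 0.0008 0 0 0" --pt "0 0.0008 0 0 0"

```text
time: 21.7
tool_pos: [592.9, 89.7, 250.0]
tcp_rot: [3.142, 0.003, 0.014]
wrist_force: [-7.1, 0.3, 4.8]
width: 0.786
```

step_arm --pt "0 0.0004 0 0 0" --pt "0 0.0004 0 0 0"

```text
time: 21.9
tool_pos: [593.0, 89.7, 250.0]
tcp_rot: [3.142, 0.004, 0.014]
wrist_force: [-8.6, -0.9, 6.1]
width: 0.786
```

step_arm --pt "0 0.0004 0 -0.0003 0" --pt "0 0.0008 0 -0.0003 0" --pt "0 0.0008 0 -0.0003 0"

```text
time: 22.2
tool_pos: [593.4, 89.7, 250.1]
tcp_rot: [3.141, 0.005, 0.014]
wrist_force: [-11.0, -0.2, 5.7]
width: 0.792
```

step_arm --pt "0 0.0004 0 0 0" --pt "0 0.0004 0 0 0"

```text
time: 22.4
tool_pos: [593.6, 89.7, 250.0]
tcp_rot: [3.141, 0.006, 0.014]
wrist_force: [-11.7, -0.9, 7.3]
width: 0.79
```

```bash
python3 pic.py f9
```

```text
22.4 [593.62870529  89.69853275 250.04938133] [3.14138318 0.00625103 0.01436419] [-11.6889663   -0.85170459   7.26503425] [-0.23316814  2.03671093  0.14807021]
```

View pics/f9.png

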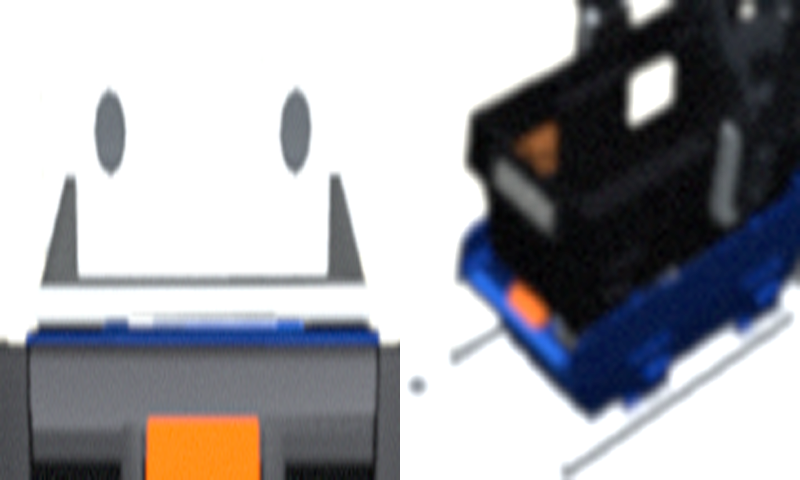

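Stopped at 11.7 N with nothing moving further. I'll relax the push before letting go.

step_arm --pt "0 -0.0006 0 -0.0002 0" --pt "0 -0.0012 0 -0.0004 0" --pt "0 -0.0018 0 -0.0006 0" --pt "0 -0.0022 0 -0.0006 0" --pt "0 -0.0022 0 -0.0006 0"

```text
time: 23.0
tool_pos: [592.6, 89.6, 250.2]
tcp_rot: [-3.141, 0.002, 0.014]
wrist_force: [-5.5, -0.5, -3.2]
width: 0.792
```

```bash
python3 pic.py f10
```

```text
23.0 [592.6425611   89.61497547 250.21626009] [-3.14148659e+00  2.05583297e-03  1.38732783e-02] [-5.49793772 -0.50108254 -3.20119362] [0.0200765  0.94097114 0.11412073]
```

View pics/f10.png

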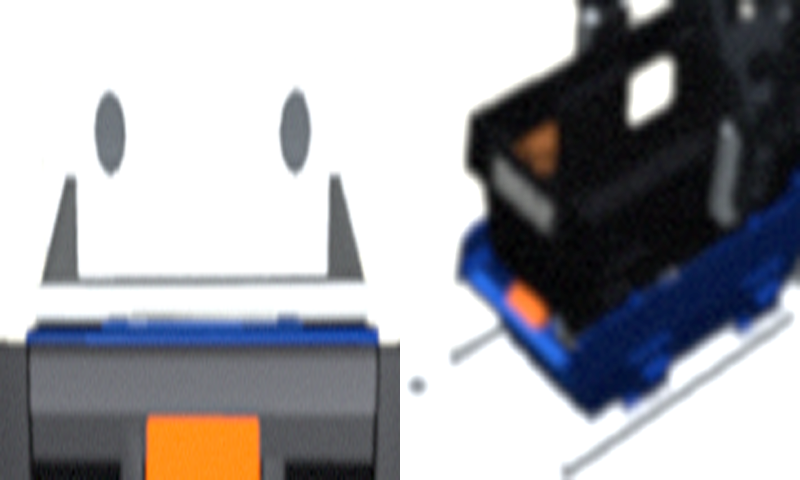

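step_arm --pt "0 -0.0006 0 0.0003 0" --pt "0 -0.0012 0 0.0004 0" --pt "0 -0.0018 0 0.0004 0" --pt "0 -0.002 0 0.0004 0" --pt "0 -0.002 0 0.0004 0"

```text
time: 23.6
tool_pos: [591.5, 89.5, 250.8]
tcp_rot: [-3.141, -0.002, 0.014]
wrist_force: [-0.7, -0.4, -2.3]
width: 0.787
```

step_arm --pt "0 0 0 0.0005 0" --pt "0 0 0 0.0009 0" --pt "0 0 0 0.0009 0"

```text
time: 23.9
tool_pos: [591.5, 89.5, 250.0]
tcp_rot: [-3.142, -0.002, 0.014]
wrist_force: [0.3, -0.8, -1.5]
width: 0.79
```

```bash
python3 pic.py f11
```

```text
23.9 [591.46881163  89.5147235  250.03857631] [-3.14152711e+00 -1.73769048e-03  1.36709477e-02] [ 0.32338437 -0.83248017 -1.47578083] [-0.01842269  0.00498182  0.02564947]
```

View pics/f11.png

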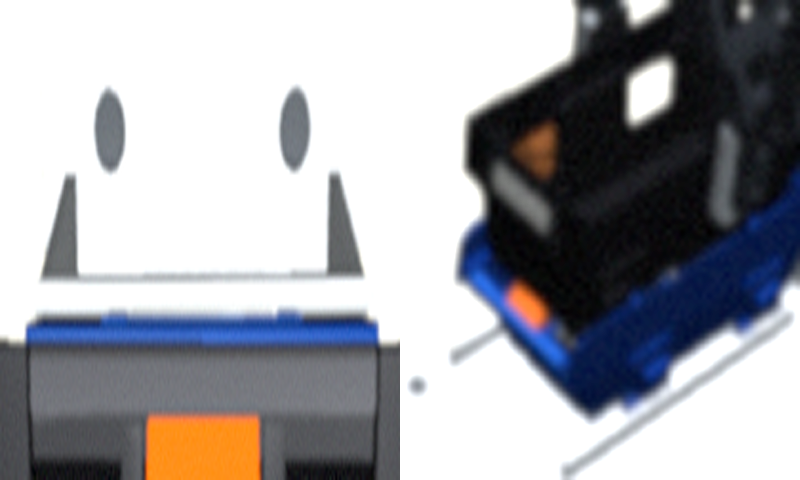

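A small pull test, to see whether the catch really holds: if locked, the blue tote must follow.

step_arm --pt "0 -0.0005 0 0 0" --pt "0 -0.001 0 0 0" --pt "0 -0.0015 0 0 0" --pt "0 -0.002 0 0 0" --pt "0 -0.0025 0 0 0" --pt "0 -0.0025 0 0 0"

```text
time: 24.6
tool_pos: [588.7, 89.6, 249.9]
tcp_rot: [-3.142, -0.001, 0.014]
wrist_force: [1.6, 0.8, 2.2]
width: 0.789
```

```bash
python3 pic.py f12
```

```text
24.6 [588.68276016  89.56096166 249.93578156] [-3.14154337e+00 -9.04673602e-04  1.39142446e-02] [1.5909974  0.78938371 2.23881735] [-0.14383775 -0.22980705  0.05131456]
```

View pics/f12.png

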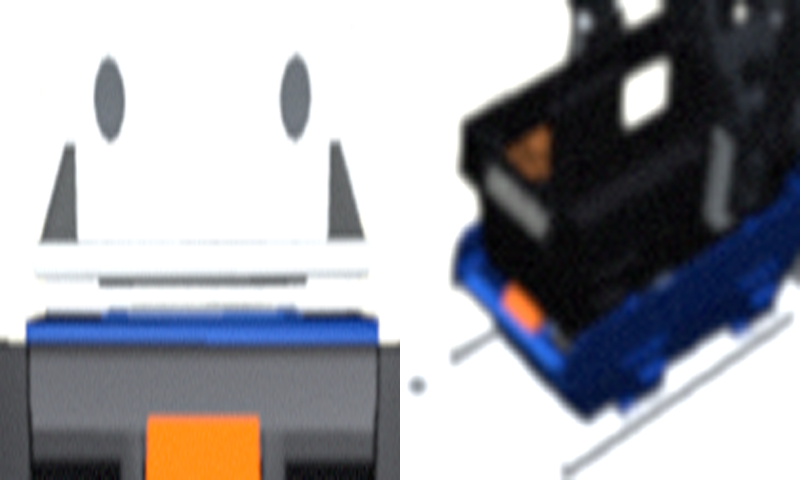

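The blue tote followed the pull with the relative position within about 0.2 mm (row 319 against 322), so the catch holds. I'll push back up to the stop.

step_arm --pt "0 0.0008 0 0 0" --pt "0 0.0016 0 0 0" --pt "0 0.0024 0 0 0" --pt "0 0.0032 0 0 0" --pt "0 0.0036 0 0 0" --pt "0 0.004 0 0 0"

```text
time: 25.3
tool_pos: [591.9, 89.6, 249.9]
tcp_rot: [-3.142, 0.002, 0.014]
wrist_force: [-3.2, -0.3, 7.5]
width: 0.787
```

step_arm --pt "0 0.0006 0 0 0" --pt "0 0.0012 0 0 0" --pt "0 0.0012 0 0 0"

```text
time: 25.6
tool_pos: [592.7, 89.7, 249.9]
tcp_rot: [3.142, 0.004, 0.014]
wrist_force: [-5.8, -0.9, 8.0]
width: 0.792
```

step_arm --pt "0 0.0006 0 0 0" --pt "0 0.001 0 0 0" --pt "0 0.001 0 0 0"

```text
time: 25.9
tool_pos: [593.2, 89.7, 249.9]
tcp_rot: [3.141, 0.005, 0.014]
wrist_force: [-8.1, -1.1, 11.3]
width: 0.786
```

step_arm --pt "0 0 0 -0.0006 0" --pt "0 -0.0008 0 -0.001 0" --pt "0 -0.0016 0 -0.001 0" --pt "0 -0.0022 0 -0.001 0" --pt "0 -0.0022 0 -0.001 0"

```text
time: 26.4
tool_pos: [592.3, 89.6, 250.0]
tcp_rot: [-3.141, 0.001, 0.014]
wrist_force: [-2.0, 0.5, -1.4]
width: 0.79
```

step_arm --pt "0 -0.0004 0 0 0" --pt "0 -0.0008 0 0 0" --pt "0 -0.0008 0 0 0"

```text
time: 26.7
tool_pos: [591.8, 89.6, 250.5]
tcp_rot: [-3.141, -0.0, 0.014]
wrist_force: [-1.6, 0.6, -2.5]
width: 0.784
```

step_arm --pt "0 0 0 0.0005 0" --pt "0 0 0 0.0005 0" --pt "0.85 0 0 0.0005 0" --pt "0.9 0 0 0.0005 0" --pt "1 0 0 0.0005 0" --pt "1 0 0 0.0005 0" --pt "1 0 0 0.0005 0" --pt "1 0 0 0.0005 0"

```text
time: 27.5
tool_pos: [591.8, 89.6, 250.2]
tcp_rot: [-3.141, -0.0, 0.014]
wrist_force: [0.5, 0.3, -0.2]
width: 1.004
```

step_arm --pt "1 0 0 -0.005 0" --pt "1 0 0 -0.015 0" --pt "1 0 0 -0.03 0" --pt "1 0 0 -0.06 0" --pt "1 0 0 -0.1 0" --pt "1 0 0 -0.13 0" --pt "1 0 0 -0.14 0" --pt "1 0 0 -0.14 0"

```text
time: 28.3
tool_pos: [591.8, 89.6, 392.1]
tcp_rot: [-3.141, -0.004, 0.014]
wrist_force: [-0.2, -0.5, -0.1]
width: 1.004
```

```bash
python3 - <<'E'
from h import *
s=state();print(s["time"],s["tool_pos"],s["wrist_force"],s["width"])
w=read_camera("wrist");c=read_camera("scene")
cv2.imwrite("pics/z1.png",cv2.convertScaleAbs(w[:,:,::-1],alpha=1.5))
B=cv2.resize(c[230:340,365:485],(720,600),interpolation=cv2.INTER_CUBIC)[:,:,::-1]
cv2.imwrite("pics/z2.png",cv2.convertScaleAbs(B,alpha=2))
E
```

```text
28.3 [591.78527486  89.5965488  392.11173674] [-0.20188282 -0.52970951 -0.11829711] 1.0036941412930345
```

View pics/z1.png

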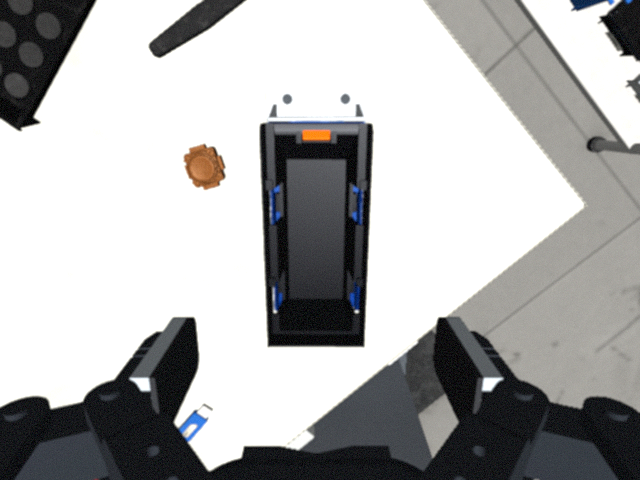

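View pics/z2.png

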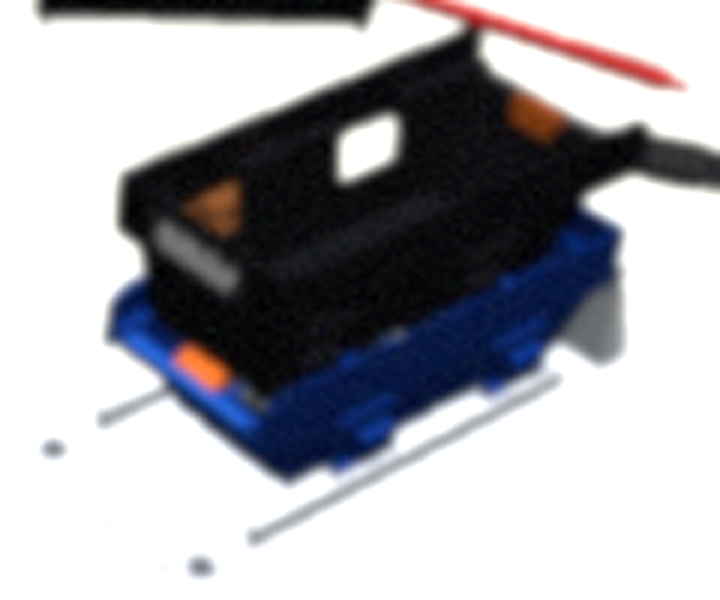

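Released and clear. The black tote sits level on the blue one with the orange catch showing at its front. I'll retreat and take a last look.

step_arm --pt "1 -0.04 0 0 0" --pt "1 -0.08 -0.03 0 0" --pt "1 -0.12 -0.07 0 0" --pt "1 -0.14 -0.11 0 0" --pt "1 -0.14 -0.15 0 0" --pt "1 -0.14 -0.19 0 0" --pt "1 -0.14 -0.22 0 0" --pt "1 -0.14 -0.24 0 0" --pt "1 -0.14 -0.24 0 0" --pt "1 -0.14 -0.24 0 0"

```text
time: 29.4
tool_pos: [448.2, 327.4, 388.4]
tcp_rot: [3.14, 0.003, 0.015]
wrist_force: [-0.0, 0.1, -0.2]
width: 0.999
```

```bash
python3 - <<'E'
from h import *
s=state();print(s["time"],s["tool_pos"],s["wrist_force"],s["width"])
t=read_camera("top");c=read_camera("scene")
cv2.imwrite("pics/y0.png",cv2.convertScaleAbs(t[:,:,::-1],alpha=1.3))
A=cv2.resize(t[130:250,390:465],(400,600),interpolation=cv2.INTER_CUBIC)[:,:,::-1]
B=cv2.resize(c[255:320,370:415],(400,600),interpolation=cv2.INTER_CUBIC)[:,:,::-1]
cv2.imwrite("pics/y1.png",cv2.convertScaleAbs(np.hstack([A,B]),alpha=2))
E
```

```text
29.4 [448.20308995 327.42757889 388.38764549] [-0.03181315  0.12685252 -0.24121715] 0.9992329197459383
```

View pics/y1.png

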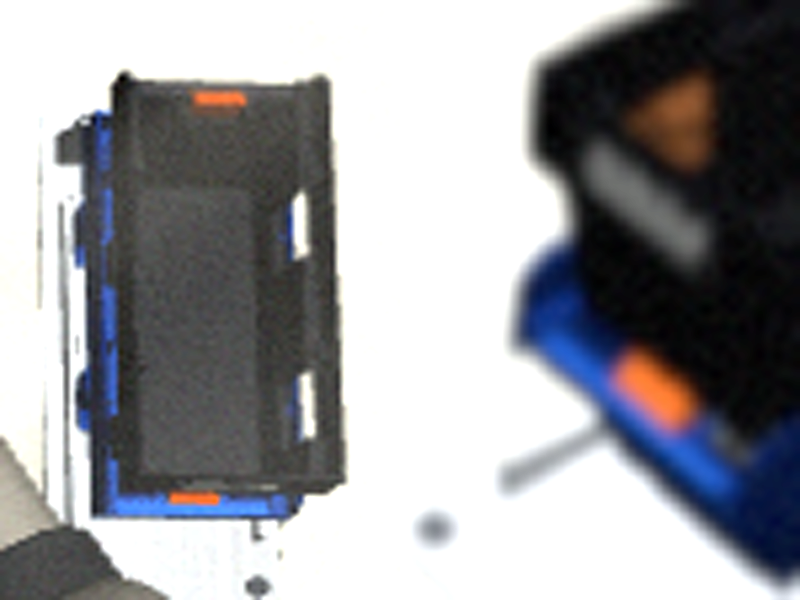

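View pics/y0.png

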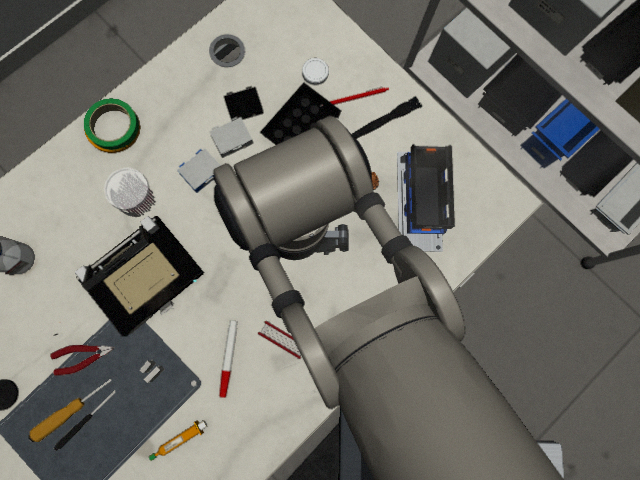

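```bash
python3 -c "
from workcell import *
print(hand_in())"
```

```text
the job is handed in; nothing more can be done
None
```

The black tote is stacked half round on the blue one and, as far as I can tell, locked. I handed the job in at about 29.5 s.

**What I did:** I gripped the black tote by its side rims, turned it half round and set it level on the ledges at the expected height. I then slid it towards the blue tote's rear in steps of 0.4 to 1 mm, and let go and backed the arm away when it was home.

**Evidence that it is locked:**
- **Catch:** the force rose to about 5 N over the catch, then dropped.
- **Stop:** the tote then came up against a firm stop, where I stopped at 11.7 N.
- **Pull test:** when I pulled back about 2.8 mm, the blue tote followed, with only about 0.2 mm of play. I then pushed it home again to about 8 N.
- **Last pictures:** the stack is level in the cradle, and the orange catch shows about as large as it did at the start.

**What disagreed or was not checked:**
- **Position:** my camera estimate put the stop 3 to 5 mm past nominal home. I put this down to an error along x in my set-down position. The forces and unchanged height fit being home, so I relied on those.
- **Catch height:** I judged the catch to be up only from its visible size and the pull test, not from a direct measurement.
- **Hidden things:** I could not see the contents once the black tote was on. The arm hid the memory stick in the last picture, but it looked untouched in the wrist picture just after I let go. In the pictures nothing else on the bench appeared to have moved.

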